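Pack the locksmith's two-layer call-out case

ROBOT

A 6-joint arm with a two-finger parallel gripper is mounted at the origin on a cart in front of the work surface, level with it; the furniture and walls round the work are solid. World frame = base frame: x ahead of the robot, y to its left, z up, the work surface at z = 0. Lengths are in m, angles in rad, forces in N, time in s.
With the tool pointing down it reaches from about 0.25 to 0.8 m from the base axis. Payload 3.9 kg.
Tool frame: the origin (TCP) lies on the mounting face of the last link; the fingertips stand 173 mm ahead of it and the grasp point (between the pads) lies 155 mm ahead of it (bot.grasp_offset is the distance from the TCP to the grasp point, in m); z points along the fingers, y is the line along which they close (so a half turn about z gives the same grasp; the last joint's range is limited). The gripper opens to 85 mm and grips with 20 to 120 N. Pads are 22 mm wide; open, the fingers measure 114 mm over their backs; the gripper's body (76 mm by 85 mm) begins 54 mm behind the grasp point. The pads swing forward as they close: fully open they stand 13 mm farther back than shut.
Start: joints at [1.184, 0.26, -0.138, 1.173, 0, 1.571], TCP at [0.198, 0.486, 0.405] pointing down, gripper open.
Joint ranges: [-2.78, 2.78], [-0.83, 1.72], [-1.28, 1.37], [-1.9, 2.12], [-1.57, 1.48], [-3.14, 3.14]. Speed limits (rad/s): [2.57, 2.57, 3.14, 3.14, 3.14, 3.14].

INTERFACE

Orientations are given as a unit quaternion [x, y, z, w].
In Python, from workcell import bot, optics gives the robot as it stands.
- The arm moves only by the tool servo_tool, never from a script. Its argument "deltas" is text: rows parted by semicolons, each of 5 numbers parted by spaces: the closure, from 0 (fully open) to 1 (shut), then the shift along the tool's x, y, z normalised to -1 to 1, where 1 is 20 mm, then the turn about the tool's z normalised to -1 to 1, where 1 is pi rad. In form: hand x y z yaw; .... A call has 1 to 8 rows; each row shifts and turns the commanded pose from where the row before left it, along the tool's axes as they then stand; what a row does not reach is not made up. A row lasts 1/12 s, in which the tool goes at most 41.7 mm and 7.16 degrees, less where a joint would pass 70% of its speed; a pose out of reach is approached as far as the arm can. A call with a number of a shift or a turn outside -1 to 1 is refused whole. A call with a gripper value outside its range is refused whole. The fingers move at their own pace and stop on an object; the grip force is fixed at half the most. Time passes only in rows, so rows that do not move let the fingers close. It gives the time, the measured TCP pose, the force, the opening and the grip force at its end, in the units of the state.
- bot.sense(): the state, without advancing time (a new reading comes with each control period).
- optics.read_camera(name): name is "scene" or "top" or "wrist"; returns the picture (480x640x3 uint8, red, green, blue); there is no depth.
- optics.calibration(name): a dict with "intrinsics" (3x3 intrinsics, pixels), "k1" (the pictures are not rectified: a ray, as slopes to the right and down, at radius r is drawn at 1 + k1 r^2 times it, then the intrinsics apply), "R" (3x3) and "t" (3): a world point X has camera coordinates R X + t. Camera axes: x right, y down, z forward; pixel columns grow to the right and rows downward; lengths in m; the calibration is good to about 2 mm. A picture is of the moment at which its call begins: read the wrist's pose just before it. calibration takes no time and is no camera call; for the wrist camera it gives the pose at the moment of the call.
- bot.hand_in(): hands the job in; it is judged then, once.
Trained networks look in the newest picture that a camera, given by its name, has taken for a name from the list of things; names that differ only in an ending like _2 or _b are one class to them, and where a whole thing is asked for, a point or a joint stands for the part that bears it (a point fixed in the world has none). Each returns a list of dicts, best first, with "confidence" (0 to 1); they miss things now and then, are a little off and sometimes report something else, mostly with a low value. They report only what shows in the picture. A call takes as long as a camera call. They do not tell look-alikes from the thing itself.
- optics.look_for(camera, target): "point" ([x, y, z] in m, in the coordinates of the camera as it stood for that picture, good to about 4 mm: the middle of the surface that is visible of it).
- optics.regions_of(camera, target): "mask" (480x640 bool, what is visible of it).
- optics.place_of(camera, target): "point" ([x, y, z] in m, in the coordinates of the camera as it stood for that picture, good to about 4 mm: a listed point, or the origin of a listed thing).
The state is a dict: "clock": time; "joint_positions": joint angles; "joint_velocities": joint speeds; "effort": joint torques, N m; "tcp_pos": TCP position; "eef_rot": TCP orientation; "wrist_force": force on the tool from outside, world axes, zero at the start; "wrist_torque": the same for the moment, N m; "finger_gap": finger opening in m; "grip_force": force on a finger pad.
Only numpy, scipy, OpenCV 4.12 (cv2) and the standard library are available. Lean on these libraries where they do the work, as an engineer would, in place of code of your own. Each camera call takes 0.05 s, during which the arm holds its last target. There are 200 camera calls.

TASK

Pack the open plywood case for a call-out. Lay the padlock and the lock cylinder flat in the bottom, each in the recess cut to fit it, then lower the divider plate, grip bar up, onto the case's ledges so that it covers them. Last, stand the eye loupe on the divider centred directly over the lock cylinder, and set the vice jaw insert, pins up, on the divider centred directly over the padlock.

Things in the scene. Friction and masses are not known exactly. Their poses are not given: they have to be found in the camera images.
- case_floor (a point): Centre of the inner floor of the open plywood case with steel corner irons (fixed). Case outside 148 (x) x 244 (y) mm, inside 136 x 232 mm, walls 6 mm thick; rim 42 mm above this point. Along both long walls (the case's -x and +x sides) runs a wooden ledge 17 mm wide whose top is 24 mm above this point (102 mm free between the ledges). Axes: x across the case, y along it, z up.
- narrow_recess_seat (a point): Centre of the floor of the narrow recess (84 x 45 mm, cork floor, long side along x) in a black liner 98 x 106 mm lying in one half of the case bottom; for the lock cylinder. The point is 2 mm above the case floor, the liner's rim round the recess 3 mm above the point. It lies 57 mm from the case centre along the case's y, on either side; axes as the case's.
- wide_recess_seat (a point): Centre of the floor of the wide recess (92 x 68 mm, cork floor, long side along x) in a like black liner in the other half of the case bottom; for the padlock. Point, rim height and axes as for the narrow recess.
- lock_cylinder_center (a point): Centre of the silvery profile lock cylinder lying on its side, 70 (x, its length) x 31 (y) x 17 (z) mm; the point is 8.5 mm above its underside. z up. Grasp across its 31 mm width at the middle.
- padlock_center (a point): Centre of the brass padlock lying flat with its steel shackle shut (fixed), 76 (x) x 48 (y) x 15 (z) mm over all; the point is 7 mm above its underside. The solid brass body is 40 x 48 x 14 mm and its centre lies 17 mm from the point towards -x; the shackle points to +x. z up. Grasp the body across its 48 mm width.
- divider_grip (a point): Centre of the grip bar of the divider: a flat grey plate 122 (x) x 218 (y) x 5 (z) mm, with a wooden grip bar 50 (x) x 12 (y) x 24 (z) mm standing on its middle. The point lies 17 mm above the plate's underside and 12 mm above its top face; z up. It has 7 mm play all round in the case; either way round will do. Weighs about 150 g.
- loupe_center (a point): Centre of the black eye loupe, a round body of 36 mm diameter and 36 mm height standing on its wide end; the point is 18 mm above its underside; z up.
- jaw_insert_center (a point): Centre of the grey steel vice jaw insert, 24 (x) x 60 (y, its length) x 22 (z) mm; the point is 11 mm above its underside. The lower 12 mm is a full block 24 mm wide; above it are only a 9 mm wide step along the +x side and two small upright pins. z up, pins up. Grasp low, across the 24 mm block, at the middle of its length.
Things that resemble listed ones, but are neither listed nor needed, are in the scene too. Of the things like the part that bears loupe_center, leave any that is orange, pink or yellow; of the rest the smaller one is meant.

How it is judged:
By the outcome, as a careful person would: the job done as asked, in the order asked, and still so for the second after the job is handed in, with the robot touching nothing.
It also fails if it takes over 102 s, if anything falls off the work surface, if the arm or the gripper's body presses on something with over 40 N, if the wrist force passes 120 N, or if a joint passes its speed limit or range.

## Working session

There is one attempt and no reset: what is moved stays moved. The work goes in short steps, Python scripts to look and compute and a tool call to move; the robot and the scene stay as the last step left them, time stands still between calls to the robot, and variables do not carry over. Pictures are saved under pics/ and viewed, at most 14 in all, crops included, and the job is handed in when it is done.

Besides the shell and the picture viewer there is one more tool, called after "Call:" as name(argument=value, ...) on one line, values as JSON. servo_tool: Moves the arm, as the interface text tells. Its arguments: {"type":"object","properties":{"deltas":{"type":"string"}},"required":["deltas"]}

```bash
mkdir -p pics; ls; cat > h.py <<'E'
import numpy as np, cv2
from workcell import bot, optics
def snap(c,f=None):
    cal=optics.calibration(c); im=optics.read_camera(c)
    if f: cv2.imwrite('pics/'+f,im[:,:,::-1])
    return im,cal
def w(cal,p): return np.array(cal['R']).T@(np.array(p)-np.array(cal['t']))
def pix(cal,X):
    c=np.array(cal['R'])@np.array(X)+np.array(cal['t']); s=c[:2]/c[2]; s=s*(1+cal['k1']*(s@s))
    return (np.array(cal['intrinsics'])@[s[0],s[1],1])[:2]
def ray(cal,uv,z):
    K=np.array(cal['intrinsics']);R=np.array(cal['R']);t=np.array(cal['t'])
    d=np.linalg.solve(K,[uv[0],uv[1],1])[:2]; s=d.copy()
    for _ in range(20): s=d/(1+cal['k1']*(s@s))
    v=R.T@[s[0],s[1],1]; o=-R.T@t
    return o+v*(z-o[2])/v[2]
def maskrect(cal,m,z):
    cs=cv2.findContours(m.astype(np.uint8),cv2.RETR_EXTERNAL,cv2.CHAIN_APPROX_NONE)[0]
    c=max(cs,key=cv2.contourArea)[:,0,:]
    P=np.array([ray(cal,p,z)[:2] for p in c])*1000
    r=cv2.minAreaRect(P.astype(np.float32))
    return r,P
N=['case_floor','narrow_recess_seat','wide_recess_seat','lock_cylinder_center','padlock_center','divider_grip','loupe_center','jaw_insert_center']
E
python3 - <<'E'
from h import *
np.set_printoptions(precision=3,suppress=True)
for c in ['scene','top']:
    im,cal=snap(c,c+'0.png'); print(c,-np.array(cal['R']).T@cal['t'])
    for n in N:
        r=optics.place_of(c,n)
        print(n,[(w(cal,d['point']).round(3).tolist(),pix(cal,w(cal,d['point'])).round().tolist(),round(d['confidence'],2)) for d in r[:5]])
print(bot.sense())
E
```

```text
pics
scene [-0.124 -0.748  0.633]
case_floor [([0.469, 0.025, 0.001], [271.0, 268.0], 0.71)]
narrow_recess_seat [([0.474, -0.029, 0.008], [291.0, 274.0], 0.58)]
wide_recess_seat [([0.464, 0.085, 0.012], [250.0, 252.0], 0.9)]
lock_cylinder_center [([0.58, -0.35, 0.01], [468.0, 326.0], 0.77)]
padlock_center [([0.451, -0.264, 0.006], [376.0, 339.0], 0.95)]
divider_grip [([0.461, 0.329, 0.017], [181.0, 210.0], 0.74)]
loupe_center [([0.747, -0.048, 0.027], [394.0, 220.0], 0.92), ([0.615, 0.016, 0.027], [328.0, 231.0], 0.77), ([0.636, -0.155, 0.023], [399.0, 261.0], 0.71), ([0.671, -0.067, 0.018], [376.0, 240.0], 0.6), ([0.691, 0.012, 0.02], [355.0, 222.0], 0.59)]
jaw_insert_center [([0.67, 0.097, 0.006], [320.0, 218.0], 0.78)]
top [0.523 0.01  1.097]
case_floor [([0.47, 0.026, 0.007], [310.0, 292.0], 0.95)]
narrow_recess_seat [([0.476, -0.034, 0.004], [334.0, 289.0], 0.89), ([0.473, 0.028, 0.009], [309.0, 290.0], 0.72)]
wide_recess_seat [([0.459, 0.081, 0.003], [288.0, 296.0], 0.92)]
lock_cylinder_center [([0.58, -0.352, 0.008], [459.0, 247.0], 0.72)]
padlock_center [([0.454, -0.265, 0.00
[... 232 characters left out ...]
.0], 0.82), ([0.643, -0.16, 0.02], [384.0, 222.0], 0.56), ([0.698, 0.01, 0.02], [316.0, 200.0], 0.5), ([0.668, -0.071, 0.017], [349.0, 212.0], 0.47)]
jaw_insert_center [([0.677, 0.092, 0.011], [284.0, 209.0], 0.81)]
{'clock': 0.9, 'joint_positions': array([ 1.184,  0.26 , -0.138,  1.173,  0.   ,  1.571]), 'joint_velocities': array([ 0.   ,  0.001, -0.001, -0.001,  0.   ,  0.001]), 'effort': array([ -0.001, -40.559,  25.424,   0.001,   0.   ,   0.   ]), 'tcp_pos': array([0.198, 0.486, 0.405]), 'eef_rot': array([ 0.192,  0.981,  0.   , -0.   ]), 'wrist_force': array([ 0.725, -0.228,  0.316]), 'wrist_torque': array([-0.007,  0.039, -0.018]), 'grip_force': 0.0, 'finger_gap': 0.08536930426789212}
```

View pics/top0.png

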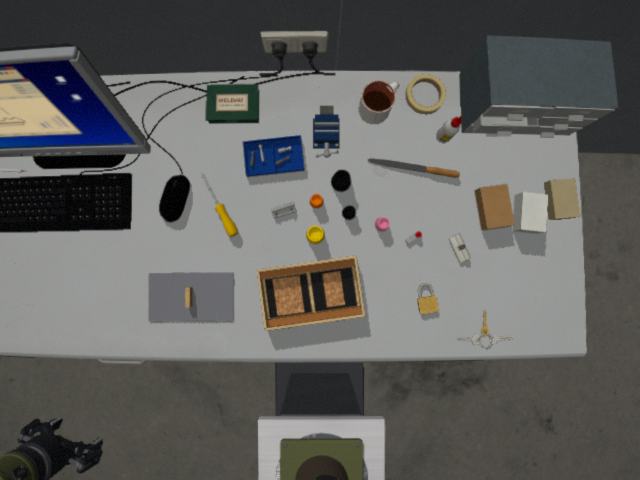

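View pics/scene0.png

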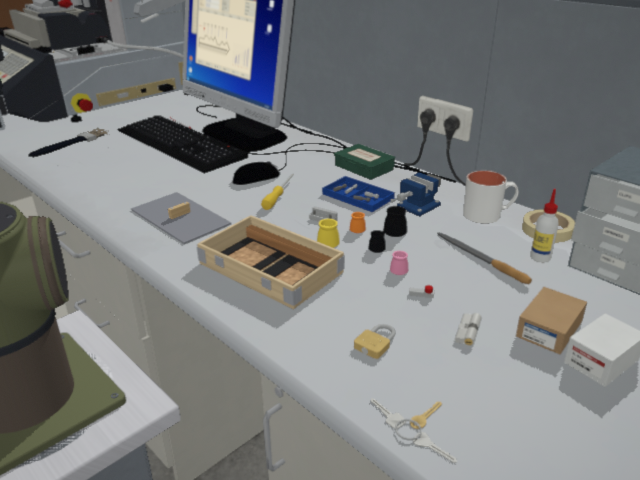

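The top view shows the case at about (310,292), with the wide recess at left (+y) and the narrow one at right. The padlock is at (427,298), the cylinder at (459,247), the divider at (190,297), the jaw insert at (284,210) and the small black loupe at (349,212). The larger black loupe is at (341,180). The scene view agrees. Next I measure yaws and heights from the masks.

```bash
python3 - <<'E'
from h import *
np.set_printoptions(precision=3,suppress=True)
C={};M={}
for c in ['scene','top']:
    im,C[c]=snap(c)
    for n in ['case_floor','lock_cylinder_center','padlock_center','divider_grip','jaw_insert_center','loupe_center']:
        M[c,n]=optics.regions_of(c,n)
Z={'case_floor':.04,'lock_cylinder_center':.012,'padlock_center':.014,'divider_grip':.005,'jaw_insert_center':.012,'loupe_center':.03}
for n in Z:
    for c in ['scene','top']:
        for d in M[c,n][:5]:
            r,P=maskrect(C[c],d['mask'],Z[n])
            print(n,c,round(d['confidence'],2),np.array(r[0]).round(1),np.array(r[1]).round(1),round(r[2],1), 'area px',d['mask'].sum())
# triangulation of place_of pixels
def tri(u1,c1,u2,c2):
    A=[];b=[]
    o=[];v=[]
    for u,c in((u1,c1),(u2,c2)):
        p=ray(c,u,0);q=ray(c,u,.1);d=(q-p)/np.linalg.norm(q-p);Pm=np.eye(3)-np.outer(d,d);A.append(Pm);b.append(Pm@p)
    return np.linalg.solve(A[0]+A[1],b[0]+b[1])
for n in ['case_floor','lock_cylinder_center','padlock_center','divider_grip','jaw_insert_center']:
    u=[]
    for c in ['scene','top']:
        r=optics.look_for(c,n); u.append(pix(C[c],w(C[c],r[0]['point'])) if r else None)
    if u[0] is not None and u[1] is not None: print('tri',n,tri(u[0],C['scene'],u[1],C['top']))
E
```

```text
case_floor scene 0.57 [455.6  10.5] [195.1 288.8] 7.9 area px 5927
case_floor scene 0.38 [441.7  40. ] [ 74.8 108. ] 7.7 area px 1148
case_floor scene 0.28 [424.2 267.5] [213.9 121. ] 90.0 area px 2681
case_floor top 0.61 [468.1  25.5] [154.8 249.3] 8.4 area px 2925
case_floor top 0.23 [665.6 -71.5] [33.  33.3] 44.8 area px 162
lock_cylinder_center scene 0.83 [ 572.6 -354.4] [85.3 31.1] 24.8 area px 605
padlock_center scene 0.81 [ 445.4 -268.7] [82.5 55.8] 11.1 area px 905
padlock_center top 0.75 [ 442.7 -265.5] [55.  48.5] 10.7 area px 328
divider_grip scene 0.84 [455.3 328.2] [128.3 225.4] 1.0 area px 2695
divider_grip top 0.7 [457.1 329.5] [123.3 214.5] 0.2 area px 4006
jaw_insert_center scene 0.65 [682.3  97.5] [65.  63.5] 34.0 area px 294
jaw_insert_center top 0.7 [676.5  93. ] [28.2 60.7] 18.4 area px 252
loupe_center scene 0.89 [ 625.7 -164.1] [85.4 33.2] 39.2 area px 395
loupe_center scene 0.88 [653.3 -83.1] [79.3 29.6] 41.1 area px 283
loupe_center scene 0.86 [743.9 -53.6] [133.8  45.2] 40.7 area px 599
loupe_center scene 0.71 [608.    8.4] [114.8  44.2] 44.9 area px 512
loupe_center scene 0.7 [683.5  -2.4] [87.7 31.3] 44.0 area px 272
loupe_center top 0.84 [747.5 -50.6] [52.5 50.8] 89.9 area px 370
loupe_center top 0.82 [613.   12.8] [45.5 43.7] 44.8 area px 282
loupe_center top 0.62 [695.9   9.5] [32.3 32.7] 89.8 area px 152
loupe_center top 0.51 [666.9 -69.8] [32.3 35. ] 89.6 area px 167
tri case_floor [0.463 0.022 0.025]
tri lock_cylinder_center [ 0.579 -0.351  0.004]
tri padlock_center [ 0.442 -0.266  0.009]
tri divider_grip [0.457 0.326 0.004]
tri jaw_insert_center [0.675 0.096 0.006]
```

Call:
servo_tool(deltas="0.2 -0.4 -0.5 0.1 0; 0.2 -0.81 -0.98 0.12 0; 0.2 -0.81 -0.98 0.12 0; 0.2 -0.81 -0.98 0.12 0; 0.2 -0.81 -0.98 0.12 0; 0.2 -0.81 -0.98 0.12 0; 0.2 -0.81 -0.98 0.12 0; 0.2 -0.81 -0.98 0.12 0")

```text
clock: 2.77
tcp_pos: [0.255, 0.3029, 0.3859]
eef_rot: [0.192, 0.981, 0.0, 0.0]
wrist_force: [1.2, -0.7, 1.1]
finger_gap: 0.0682
grip_force: 0.0
```

Call:
servo_tool(deltas="0.2 -0.81 -0.98 0.12 0; 0.2 -0.81 -0.98 0.12 0; 0.2 -0.81 -0.98 0.12 0; 0.2 -0.81 -0.98 0.12 0; 0.2 -0.81 -0.98 0.12 0; 0.2 -0.81 -0.98 0.12 0; 0.2 -0.81 -0.98 0.12 0; 0.2 -0.81 -0.98 0.12 0")

```text
clock: 3.43
tcp_pos: [0.3159, 0.1088, 0.3668]
eef_rot: [0.192, 0.981, 0.0, 0.0]
wrist_force: [0.8, 0.3, 0.5]
finger_gap: 0.0682
grip_force: 0.0
```

Call:
servo_tool(deltas="0.2 -0.81 -0.98 0.12 0; 0.2 -0.81 -0.98 0.12 0; 0.2 -0.81 -0.98 0.12 0; 0.2 -0.81 -0.98 0.12 0; 0.2 -0.81 -0.98 0.12 0; 0.2 -0.81 -0.98 0.12 0; 0.2 -0.81 -0.98 0.12 0; 0.2 -0.81 -0.98 0.12 0")

```text
clock: 4.1
tcp_pos: [0.3769, -0.0855, 0.3476]
eef_rot: [0.192, 0.981, 0.0, 0.0]
wrist_force: [0.8, 0.4, 1.0]
finger_gap: 0.068
grip_force: 0.0
```

Call:
servo_tool(deltas="0.2 -0.81 -0.98 0.12 0; 0.2 -0.81 -0.98 0.12 0; 0.2 -0.4 -0.5 0.12 -0.037; 0.2 0 0 0 -0.037; 0.2 0 0 0 -0.037; 0.2 0 0 0 -0.037; 0.2 0 0 0 -0.037; 0.2 0 0 0 0")

```text
clock: 4.77
tcp_pos: [0.3956, -0.145, 0.3403]
eef_rot: [-0.098, 0.995, -0.0, 0.0]
wrist_force: [-0.3, -0.5, 0.0]
finger_gap: 0.0686
grip_force: 0.0
```

Call:
servo_tool(deltas="0.2 -0.11 -0.92 0 0; 0.2 -0.11 -0.92 0 0; 0.2 -0.11 -0.92 0 0; 0.2 -0.11 -0.92 0 0; 0.2 -0.11 -0.92 0 0; 0.2 -0.11 -0.92 0 0; 0.2 -0.11 -0.92 0 0; 0.2 0 0 0.5 0")

```text
clock: 5.43
tcp_pos: [0.4377, -0.2715, 0.3319]
eef_rot: [-0.094, 0.996, -0.002, 0.002]
wrist_force: [1.2, -0.4, -0.5]
finger_gap: 0.0684
grip_force: 0.0
```

```bash
cat >> h.py <<'E'
def st():
    s=bot.sense(); q=s['eef_rot']; phi=np.degrees(2*np.arctan2(-q[0],q[1])); phi=(phi+90)%180-90
    return s,phi,(-1 if 0 else 1)
def go(X,phi=None):
    """print tool shift in units of 20mm to bring TCP to X, then yaw units"""
    from scipy.spatial.transform import Rotation as Ro
    s,p,_=st(); R=Ro.from_quat(s['eef_rot']).as_matrix()
    d=R.T@(np.array(X)-s['tcp_pos'])/.02
    print('tcp',s['tcp_pos'].round(4),'phi',round(p,1),'units',d.round(2),'yaw',None if phi is None else round(-(((phi-p)+90)%180-90)/180,3),'gap',round(s['finger_gap'],4),'F',s['wrist_force'].round(1),'t',round(s['clock'],1))
def see(n,z,f=None,cam='wrist',mask=True):
    im,cal=snap(cam,f)
    for d in optics.place_of(cam,n)[:3]:
        p=w(cal,d['point']); print(n,'place',p.round(4),'at z',z[0],ray(cal,pix(cal,p),z[0]).round(4)[:2],round(d['confidence'],2),pix(cal,p).round())
    if mask:
      for d in optics.regions_of(cam,n)[:3]:
        r,P=maskrect(cal,d['mask'],z[1]); print(' mask',np.array(r[0]).round(1),np.array(r[1]).round(1),round(r[2],1),round(d['confidence'],2))
    return cal
E
python3 - <<'E'
from h import *
cal=see('padlock_center',(.007,.012),'w1.png')
print('cam',(-np.array(cal['R']).T@cal['t']).round(3))
go([.436,-.268,.178],11)
E
```

```text
padlock_center place [ 0.4522 -0.2685  0.0062] at z 0.007 [ 0.4519 -0.2685] 0.68 [324. 232.]
 mask [ 450.7 -264.3] [75.9 48.2] 9.7 0.95
cam [ 0.355 -0.287  0.303]
tcp [ 0.4348 -0.2677  0.3292] phi 11.0 units [-0.07 -0.05  7.56] yaw 0.0 gap 0.0685 F [-0.7 -0.  -0. ] t 5.6
```

View pics/w1.png

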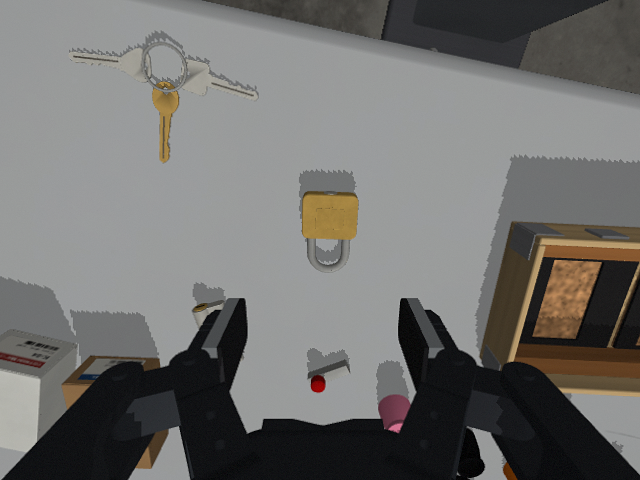

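The wrist view shows the padlock from (303,192) to (357,272), shackle down the picture, centred between the fingers. I go down and grip it.

Call:
servo_tool(deltas="0.2 0 0 0.5 0.004; 0.2 0 0 1 0.003; 0.2 0 0 1 0; 0.2 0 0 1 0; 0.2 0 0 1 0; 0.2 0 0 1 0; 0.2 0 0 1 0; 0.2 0 0 0.6 0")

```text
clock: 6.25
tcp_pos: [0.4343, -0.2668, 0.1862]
eef_rot: [-0.086, 0.996, 0.001, -0.001]
wrist_force: [-0.2, 0.4, 0.8]
finger_gap: 0.0683
grip_force: 0.0
```

Call:
servo_tool(deltas="0.2 0 0 0.3 0; 0.2 0 0 0.1 0; 0.2 0 0 0 0")

```text
clock: 6.5
tcp_pos: [0.4354, -0.2678, 0.1801]
eef_rot: [-0.086, 0.996, 0.0, -0.0]
wrist_force: [0.5, 0.7, 0.6]
finger_gap: 0.0681
grip_force: 0.0
```

Call:
servo_tool(deltas="0.2 0 0 0.15 0; 0.6 0 0 0 0; 1 0 0 0 0; 1 0 0 0 0; 1 0 0 0 0; 1 0 0 0 0; 1 0 0 0 0; 1 0 0 0 0")

```text
clock: 7.17
tcp_pos: [0.4359, -0.2685, 0.1784]
eef_rot: [-0.086, 0.996, -0.0, 0.001]
wrist_force: [-0.7, 2.1, 5.4]
finger_gap: 0.0461
grip_force: 61.7
```

```bash
python3 - <<'E'
from h import *
snap('wrist','w2.png'); go([.46-.0168,.082-.0025,.3],8.2)
E
```

```text
tcp [ 0.4358 -0.2685  0.1784] phi 9.9 units [-3.35 17.07 -6.09] yaw 0.009 gap 0.0459 F [-2.2  1.3  4.9] t 7.2
```

View pics/w2.png

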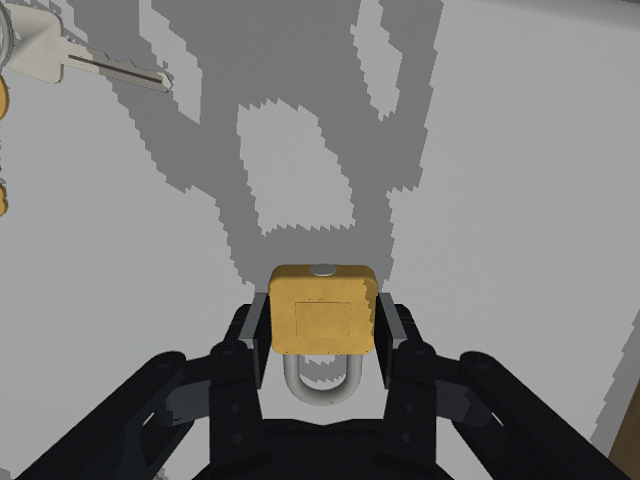

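Call:
servo_tool(deltas="1 0 0 -0.5 0; 1 0 0 -1 0; 1 0 0 -1 0; 1 -0.2 1 -1 0; 1 -0.2 1 -1 0; 1 -0.2 1 -1 0; 1 -0.2 1 -0.5 0; 1 -0.2 1 0 0")

```text
clock: 7.88
tcp_pos: [0.4388, -0.1659, 0.3003]
eef_rot: [-0.086, 0.996, -0.001, 0.002]
wrist_force: [1.2, -0.3, -3.5]
finger_gap: 0.0458
grip_force: 62.8
```

Call:
servo_tool(deltas="1 -0.2 1 0 0; 1 -0.2 1 0 0; 1 -0.2 1 0 0; 1 -0.2 1 0 0; 1 -0.2 1 0 0; 1 -0.2 1 0 0; 1 -0.2 1 0 0; 1 -0.2 1 0 0.009")

```text
clock: 8.55
tcp_pos: [0.4417, -0.0023, 0.2977]
eef_rot: [-0.072, 0.997, -0.0, -0.0]
wrist_force: [0.5, -0.2, -3.1]
finger_gap: 0.0461
grip_force: 62.8
```

Call:
servo_tool(deltas="1 -0.2 1 0 0; 1 -0.2 1 0 0; 1 -0.2 1 0 0; 1 -0.1 0.5 0 0; 1 0 0 0 0; 1 0 0 0 0")

```text
clock: 9.05
tcp_pos: [0.4457, 0.0681, 0.2974]
eef_rot: [-0.073, 0.997, -0.0, -0.0]
wrist_force: [-1.1, 0.3, -2.0]
finger_gap: 0.0455
grip_force: 62.8
```

```bash
python3 - <<'E'
from h import *
s=bot.sense()
see('padlock_center',(s['tcp_pos'][2]-.171,s['tcp_pos'][2]-.166),'w3.png')
see('wide_recess_seat',(.006,.006),mask=False)
see('narrow_recess_seat',(.006,.006),mask=False)
see('case_floor',(.004,.04))
go([.46-.0168,.082-.0025,.3],8.2)
E
```

```text
padlock_center place [0.4627 0.066  0.1252] at z 0.12642281723594476 [0.4618 0.0659] 0.65 [313. 337.]
 mask [459.2  70. ] [77.  48.9] 8.4 0.87
wide_recess_seat place [0.4611 0.0846 0.0105] at z 0.006 [0.4628 0.0851] 0.56 [341. 252.]
narrow_recess_seat place [ 0.4772 -0.0342  0.01  ] at z 0.006 [ 0.479  -0.0356] 0.7 [191. 251.]
case_floor place [0.4629 0.0287 0.0098] at z 0.004 [0.4652 0.0281] 0.75 [271. 245.]
 mask [468.5  24.1] [158.6 252.1] 7.8 0.83
tcp [0.446  0.0677 0.2973] phi 8.2 units [ 0.05  0.6  -0.13] yaw 0.0 gap 0.0459 F [ 0.7 -0.2 -2.6] t 9.6
```

View pics/w3.png

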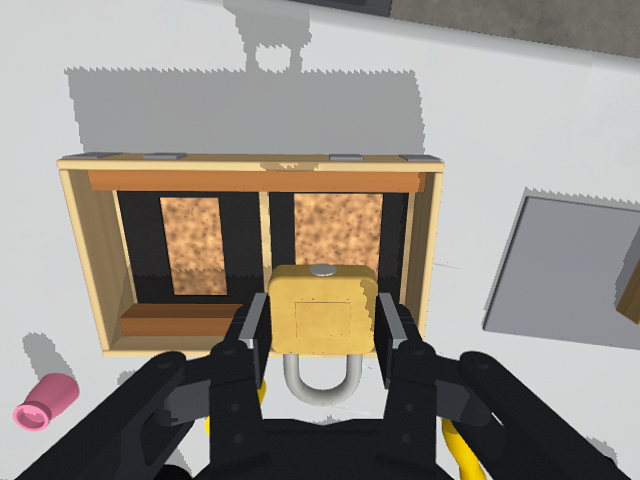

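The padlock is held square, body from (268,265) to (378,355). The narrow cork floor spans about (160..228, 198..295), and the wide one starts at (294..382, 194).

```bash
python3 - <<'E'
from h import *
np.set_printoptions(precision=4,suppress=True)
cal=optics.calibration('wrist')
c=optics.calibration('top')
ph=np.radians(8.2);ex=np.array([np.cos(ph),np.sin(ph)]);ey=np.array([-ex[1],ex[0]])
for z in (.005,.008):
    q=[ray(cal,p,z)[:2] for p in [(160,198),(218,198),(228,295),(174,295)]]
    print(z,'narrow ctr',np.mean(q,0),'sides',[round(np.linalg.norm(q[i]-q[i-1])*1000,1) for i in range(4)],'dir',np.degrees(np.arctan2(*(q[0]-q[1])[::-1])))
    a,b=ray(cal,(294,194),z)[:2],ray(cal,(382,194),z)[:2]
    print(' wide top edge',a,b,np.linalg.norm(a-b),'ctr est',(a+b)/2+.046*ex)
# same from top cam: threshold cork
im,ct=snap('top')
hsv=cv2.cvtColor(im,cv2.COLOR_RGB2HSV)
cv2.imwrite('pics/ct.png',cv2.resize(im[250:335,250:375,::-1],None,fx=6,fy=6,interpolation=cv2.INTER_CUBIC))
E
```

```text
0.005 narrow ctr [ 0.4774 -0.032 ] sides [np.float64(84.3), np.float64(44.7), np.float64(84.5), np.float64(45.9)] dir -81.70868889457104
 wide top edge [0.4208 0.0421] [0.4111 0.1094] 0.06799784834480008 ctr est [0.4615 0.0824]
0.008 narrow ctr [ 0.4761 -0.031 ] sides [np.float64(83.4), np.float64(44.2), np.float64(83.5), np.float64(45.4)] dir -81.70868889457107
 wide top edge [0.4202 0.0423] [0.4106 0.1088] 0.0672232493292427 ctr est [0.4609 0.0821]
```

View pics/ct.png

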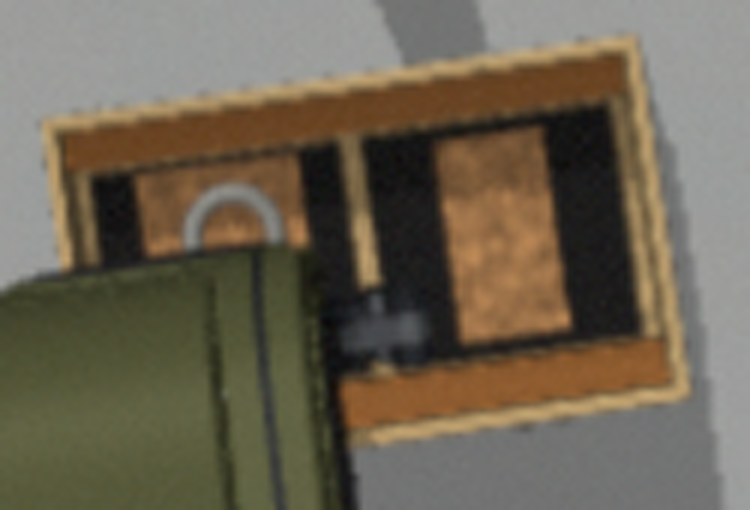

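Call:
servo_tool(deltas="1 -0.13 0.61 0 0; 1 0 0 0.6 0; 1 0 0 1 0; 1 0 0 1 0; 1 0 0 1 0; 1 0 0 1 0; 1 0 0 0.6 0; 1 0 0 0 0")

```text
clock: 10.27
tcp_pos: [0.4454, 0.0802, 0.191]
eef_rot: [-0.072, 0.997, -0.0, -0.003]
wrist_force: [-0.1, 0.7, -2.7]
finger_gap: 0.0459
grip_force: 62.7
```

Call:
servo_tool(deltas="1 0 0 0.1 0; 1 0 0 0.1 0; 1 0 0 0.1 0; 1 0 0 0 0")

```text
clock: 10.6
tcp_pos: [0.4472, 0.0805, 0.1878]
eef_rot: [-0.072, 0.997, 0.0, 0.001]
wrist_force: [0.2, -0.6, -4.1]
finger_gap: 0.0458
grip_force: 62.8
```

Call:
servo_tool(deltas="1 0 0 0.1 0; 1 0 0 0 0")

```text
clock: 10.77
tcp_pos: [0.4469, 0.0805, 0.1855]
eef_rot: [-0.072, 0.997, 0.0, 0.0]
wrist_force: [0.2, 0.7, -2.4]
finger_gap: 0.0462
grip_force: 62.8
```

Call:
servo_tool(deltas="1 0 0 0.1 0; 1 0 0 0 0")

```text
clock: 10.93
tcp_pos: [0.447, 0.0805, 0.1844]
eef_rot: [-0.072, 0.997, 0.0, 0.001]
wrist_force: [-2.9, 0.5, 8.8]
finger_gap: 0.0454
grip_force: 63.9
```

Call:
servo_tool(deltas="1 0 0 0.05 0; 1 0 0 0 0")

```text
clock: 11.1
tcp_pos: [0.4469, 0.0805, 0.1843]
eef_rot: [-0.072, 0.997, 0.0, 0.001]
wrist_force: [-4.7, -0.3, 17.2]
finger_gap: 0.0459
grip_force: 65.0
```

Call:
servo_tool(deltas="1 0 0 -0.05 0; 0.6 0 0 0 0; 0.3 0 0 0 0; 0.2 0 0 0 0; 0.2 0 0 0 0; 0.2 0 0 -0.5 0; 0.2 0 0 -1 0; 0.2 0 0 -1 0")

```text
clock: 11.77
tcp_pos: [0.4462, 0.0804, 0.233]
eef_rot: [-0.072, 0.997, -0.0, -0.001]
wrist_force: [0.9, 0.6, 0.3]
finger_gap: 0.0684
grip_force: 0.0
```

Call:
servo_tool(deltas="0.2 0 0 -1 0; 0.2 0 0 -1 0; 0.2 0 0 -1 0; 0.2 0 0 -1 0; 0.2 0 0 0 0; 0.2 0 0 0 0")

```text
clock: 12.27
tcp_pos: [0.4474, 0.0806, 0.3141]
eef_rot: [-0.072, 0.997, 0.0, 0.001]
wrist_force: [0.3, -0.5, -1.2]
finger_gap: 0.0681
grip_force: 0.0
```

```bash
python3 - <<'E'
from h import *
see('padlock_center',(.013,.018))
go([.58,-.351,.33],24.8)
E
```

```text
padlock_center place [0.466  0.0817 0.0142] at z 0.013 [0.4664 0.0818] 0.91 [320. 246.]
 mask [462.1  83. ] [75.4 48.5] 8.3 0.79
tcp [0.4462 0.0804 0.3121] phi 8.3 units [ -3.52 -22.31  -0.9 ] yaw -0.092 gap 0.0684 F [-0.  -0.2  0.6] t 12.4
```

Call:
servo_tool(deltas="0.3 -0.16 -0.6 -0.1 0; 0.4 -0.16 -1 -0.1 0; 0.4 -0.16 -1 -0.1 0; 0.4 -0.16 -1 -0.1 0; 0.4 -0.16 -1 -0.1 0; 0.4 -0.16 -1 -0.1 0; 0.4 -0.16 -1 -0.1 0; 0.4 -0.16 -1 -0.1 0")

```text
clock: 13.08
tcp_pos: [0.4937, -0.0672, 0.3279]
eef_rot: [-0.072, 0.997, 0.0, -0.001]
wrist_force: [1.2, 0.1, 0.1]
finger_gap: 0.0516
grip_force: 0.0
```

Call:
servo_tool(deltas="0.4 -0.16 -1 0 0; 0.4 -0.16 -1 0 0; 0.4 -0.16 -1 0 0; 0.4 -0.16 -1 0 0; 0.4 -0.16 -1 0 0; 0.4 -0.16 -1 0 0; 0.4 -0.16 -1 0 0; 0.4 -0.16 -1 0 0")

```text
clock: 13.75
tcp_pos: [0.542, -0.2218, 0.3275]
eef_rot: [-0.072, 0.997, 0.001, -0.001]
wrist_force: [0.8, -0.2, -0.2]
finger_gap: 0.0513
grip_force: 0.0
```

Call:
servo_tool(deltas="0.4 -0.16 -1 0 0; 0.4 -0.16 -1 0 0; 0.4 -0.16 -1 0 0; 0.4 -0.16 -1 0 0; 0.4 0 -1 0 0; 0.4 0 -1 0 -0.03; 0.4 0 -0.5 0 -0.031; 0.4 0 0 0 -0.031")

```text
clock: 14.42
tcp_pos: [0.5745, -0.3498, 0.3269]
eef_rot: [-0.216, 0.976, 0.0, -0.001]
wrist_force: [0.5, 0.7, 0.3]
finger_gap: 0.0512
grip_force: 0.0
```

Call:
servo_tool(deltas="0.4 0 0 0 0; 0.4 0 0 0 0")

```text
clock: 14.58
tcp_pos: [0.5742, -0.3475, 0.3276]
eef_rot: [-0.214, 0.977, 0.001, -0.001]
wrist_force: [0.1, 0.7, 0.6]
finger_gap: 0.0514
grip_force: 0.0
```

```bash
python3 - <<'E'
from h import *
see('lock_cylinder_center',(.0085,.012),'w4.png')
go([.58,-.351,.178],24.8)
E
```

```text
lock_cylinder_center place [ 0.5803 -0.3524  0.0106] at z 0.0085 [ 0.5809 -0.3521] 0.94 [313. 225.]
 mask [ 577.9 -351.3] [73.2 31.4] 23.3 0.94
tcp [ 0.5744 -0.347   0.3287] phi 24.8 units [-0.18 -0.31  7.53] yaw -0.0 gap 0.0516 F [ 0.6 -0.4 -0.1] t 14.7
```

View pics/w4.png

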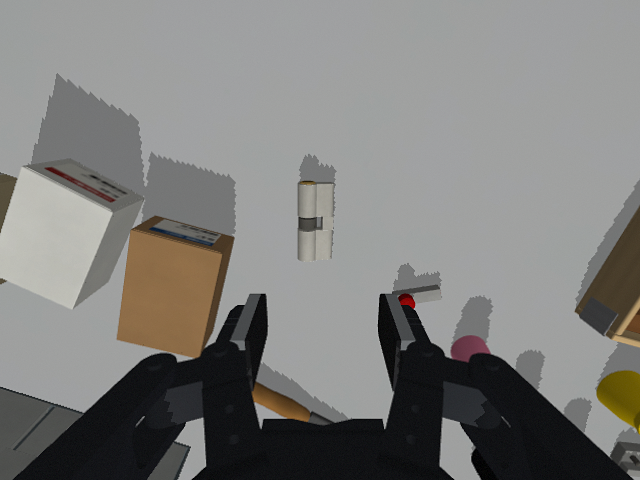

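The cylinder spans (298..334, 180..262) with its length along the tool's x, clear of the boxes. I go down and grip it.

Call:
servo_tool(deltas="0.4 -0.12 -0.3 0.5 0.005; 0.4 0 0 1 0; 0.4 0 0 1 0; 0.4 0 0 1 0; 0.4 0 0 1 0; 0.4 0 0 1 0; 0.4 0 0 1 0; 0.4 0 0 0.6 0")

```text
clock: 15.4
tcp_pos: [0.5786, -0.3513, 0.1843]
eef_rot: [-0.207, 0.978, 0.001, -0.001]
wrist_force: [-0.7, -0.0, 0.2]
finger_gap: 0.0515
grip_force: 0.0
```

Call:
servo_tool(deltas="0.4 0 0 0.3 0; 0.4 0 0 0.1 0; 0.4 0 0 0 0; 0.7 0 0 0 0; 1 0 0 0 0; 1 0 0 0 0; 1 0 0 0 0; 1 0 0 0 0")

```text
clock: 16.07
tcp_pos: [0.58, -0.3525, 0.1811]
eef_rot: [-0.207, 0.978, -0.001, 0.001]
wrist_force: [-0.6, 0.4, 5.3]
finger_gap: 0.0268
grip_force: 58.9
```

Call:
servo_tool(deltas="1 0 0 0 0; 1 0 0 0 0")

```text
clock: 16.23
tcp_pos: [0.58, -0.3525, 0.1811]
eef_rot: [-0.207, 0.978, -0.001, 0.001]
wrist_force: [-0.4, -0.5, 6.1]
finger_gap: 0.0266
grip_force: 58.9
```

```bash
python3 - <<'E'
from h import *
see('lock_cylinder_center',(.0085,.012))
go([.477,-.0315,.3],8.2)
E
```

```text
lock_cylinder_center place [ 0.5812 -0.3564  0.0102] at z 0.0085 [ 0.5821 -0.3561] 0.89 [314. 307.]
 mask [ 579.2 -352.9] [76.8 30.1] 23.8 0.61
tcp [ 0.58   -0.3525  0.1811] phi 23.9 units [-1.81 16.74 -5.99] yaw 0.087 gap 0.0266 F [-0.6 -0.6  5.3] t 16.4
```

Call:
servo_tool(deltas="1 0 0 -0.5 0; 1 0 0 -1 0; 1 0 0 -1 0; 1 0 0 -1 0; 1 0 0 -1 0; 1 0 0 -1 0; 1 0 0 -0.5 0; 1 0 0 0 0")

```text
clock: 17.05
tcp_pos: [0.5799, -0.3524, 0.3024]
eef_rot: [-0.207, 0.978, -0.002, 0.002]
wrist_force: [0.4, -0.4, -1.1]
finger_gap: 0.0269
grip_force: 59.0
```

```bash
python3 - <<'E'
from h import *
s=bot.sense(); z=s['tcp_pos'][2]
cal=see('lock_cylinder_center',(z-.173,z-.169),'w5.png')
a=cv2.imread('pics/w5.png')[230:430,180:460]
c2=see('lock_cylinder_center',(z-.173,z-.169),'s5.png','scene')
p=pix(c2,s['tcp_pos']-[0,0,.17]).astype(int); b=cv2.imread('pics/s5.png')[max(p[1]-70,0):p[1]+50,p[0]-70:p[0]+70]
a=cv2.resize(a,(560,400)); b=cv2.resize(b,(466,400),interpolation=cv2.INTER_CUBIC)
cv2.imwrite('pics/m5.png',cv2.resize(np.hstack([a,b]),(800,312)))
go([.477,-.0315,.3],8.2)
E
```

```text
lock_cylinder_center place [ 0.5782 -0.3552  0.129 ] at z 0.1293712995675272 [ 0.578  -0.3553] 0.98 [319. 300.]
 mask [ 579.2 -352.8] [76.8 30.3] 23.9 0.71
lock_cylinder_center place [ 0.5782 -0.3499  0.1229] at z 0.1293712995675272 [ 0.5694 -0.355 ] 0.82 [475. 269.]
 mask [ 564. -357.] [94.5 30.4] 27.1 0.8
tcp [ 0.5787 -0.3517  0.2975] phi 23.9 units [-1.84 16.7  -0.09] yaw 0.087 gap 0.0268 F [-0.3  0.  -2. ] t 17.4
```

View pics/m5.png

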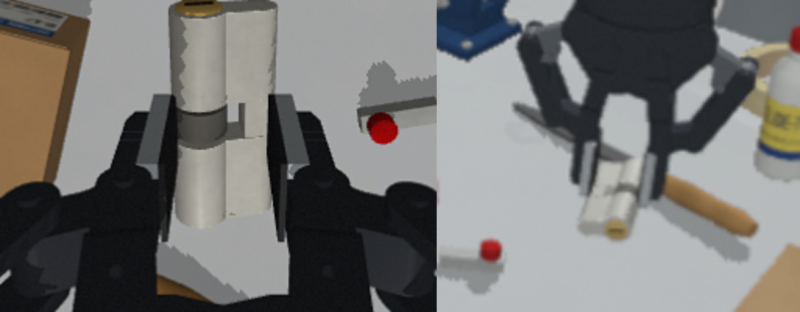

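The picture shows the cylinder held level across its width, middle between the pads. I carry it to the narrow recess.

Call:
servo_tool(deltas="1 -0.11 0.5 0 0; 1 -0.11 1 0 0; 1 -0.11 1 0 0; 1 -0.11 1 0 0; 1 -0.11 1 0 0; 1 -0.11 1 0 0; 1 -0.11 1 0 0; 1 -0.11 1 0 0")

```text
clock: 18.02
tcp_pos: [0.5336, -0.2061, 0.2988]
eef_rot: [-0.207, 0.978, 0.001, -0.0]
wrist_force: [0.7, -0.3, -1.5]
finger_gap: 0.0268
grip_force: 59.1
```

Call:
servo_tool(deltas="1 -0.11 1 0 0; 1 -0.11 1 0 0; 1 -0.11 1 0 0; 1 -0.11 1 0 0; 1 -0.11 1 0 0; 1 -0.11 1 0 0; 1 -0.11 1 0 0; 1 -0.11 1 0 0")

```text
clock: 18.68
tcp_pos: [0.4846, -0.0529, 0.2989]
eef_rot: [-0.207, 0.978, 0.0, -0.0]
wrist_force: [-0.1, -1.4, -1.5]
finger_gap: 0.0267
grip_force: 59.1
```

Call:
servo_tool(deltas="1 -0.11 1 0 0; 1 0 0.2 0 0.029; 1 0 0 0 0.029; 1 0 0 0 0.029; 1 0 0 0 0; 1 0 0 0 0")

```text
clock: 19.18
tcp_pos: [0.4775, -0.0311, 0.2991]
eef_rot: [-0.073, 0.997, 0.0, -0.0]
wrist_force: [-1.0, 0.1, -2.6]
finger_gap: 0.0268
grip_force: 59.1
```

```bash
python3 - <<'E'
from h import *
s=bot.sense(); z=s['tcp_pos'][2]
see('lock_cylinder_center',(z-.173,z-.169))
go([.477,-.0315,.187],8.2)
E
```

```text
lock_cylinder_center place [ 0.4742 -0.0358  0.1281] at z 0.1260738134005493 [ 0.4753 -0.0357] 0.76 [313. 301.]
 mask [475.8 -30.8] [76.7 30.7] 8.9 0.95
tcp [ 0.4778 -0.0315  0.2992] phi 8.3 units [0.04 0.   5.61] yaw 0.001 gap 0.0263 F [-0.6  0.1 -1.6] t 19.3
```

Call:
servo_tool(deltas="1 0 0 0.5 0; 1 0 0 1 0; 1 0 0 1 0; 1 0 0 1 0; 1 0 0 1 0; 1 0 0 0.6 0; 1 0 0 0.2 0; 1 0 0 0 0")

```text
clock: 20.0
tcp_pos: [0.4774, -0.0316, 0.1923]
eef_rot: [-0.072, 0.997, 0.0, -0.001]
wrist_force: [0.3, 0.2, -1.3]
finger_gap: 0.0268
grip_force: 59.2
```

Call:
servo_tool(deltas="1 0 0 0.1 0; 1 0 0 0 0")

```text
clock: 20.17
tcp_pos: [0.4786, -0.0316, 0.1919]
eef_rot: [-0.072, 0.997, -0.0, 0.001]
wrist_force: [0.6, -1.1, -2.4]
finger_gap: 0.0265
grip_force: 59.2
```

Call:
servo_tool(deltas="1 0 0 0.1 0; 1 0 0 0 0")

```text
clock: 20.33
tcp_pos: [0.4784, -0.0316, 0.1898]
eef_rot: [-0.072, 0.997, -0.0, 0.001]
wrist_force: [0.0, -0.4, -2.1]
finger_gap: 0.0265
grip_force: 59.2
```

Call:
servo_tool(deltas="1 0 0 0.1 0; 1 0 0 0 0")

```text
clock: 20.5
tcp_pos: [0.478, -0.0315, 0.1874]
eef_rot: [-0.072, 0.997, -0.0, 0.0]
wrist_force: [0.1, -0.4, -2.0]
finger_gap: 0.0266
grip_force: 59.2
```

Call:
servo_tool(deltas="1 0 0 0.05 0; 1 0 0 0 0")

```text
clock: 20.67
tcp_pos: [0.478, -0.0315, 0.1871]
eef_rot: [-0.072, 0.997, -0.0, 0.0]
wrist_force: [-1.5, 1.2, 5.8]
finger_gap: 0.0265
grip_force: 60.9
```

Call:
servo_tool(deltas="0.8 0 0 -0.05 0; 0.6 0 0 0 0; 0.4 0 0 0 0; 0.4 0 0 0 0; 0.4 0 0 0 0; 0.4 0 0 -0.5 0; 0.4 0 0 -1 0; 0.4 0 0 -1 0")

```text
clock: 21.33
tcp_pos: [0.4774, -0.0315, 0.2371]
eef_rot: [-0.072, 0.997, 0.0, -0.001]
wrist_force: [0.6, 0.0, 0.0]
finger_gap: 0.0516
grip_force: 0.0
```

Call:
servo_tool(deltas="0.4 0 0 -1 0; 0.4 0 0 -1 0; 0.4 0 0 -1 0; 0.4 0 0 -1 0; 0.4 0 0 0 0; 0.4 0 0 0 0")

```text
clock: 21.83
tcp_pos: [0.4786, -0.0316, 0.3183]
eef_rot: [-0.072, 0.997, -0.0, 0.001]
wrist_force: [-0.9, -0.1, -0.5]
finger_gap: 0.0511
grip_force: 0.0
```

```bash
python3 - <<'E'
from h import *
see('lock_cylinder_center',(.0145,.018),'w6.png')
see('padlock_center',(.013,.018))
go([.457,.329,.31],0.5)
E
```

```text
lock_cylinder_center place [ 0.4767 -0.0344  0.0191] at z 0.0145 [ 0.4781 -0.0342] 0.67 [319. 223.]
 mask [476.2 -31.7] [72.6 30.2] 7.6 0.62
 mask [462.4  82.6] [76.1 53.2] 8.1 0.84
tcp [ 0.4775 -0.0315  0.3162] phi 8.3 units [-1.57 17.99  0.32] yaw 0.043 gap 0.0511 F [ 0.1 -0.3  0.4] t 22.1
```

View pics/w6.png

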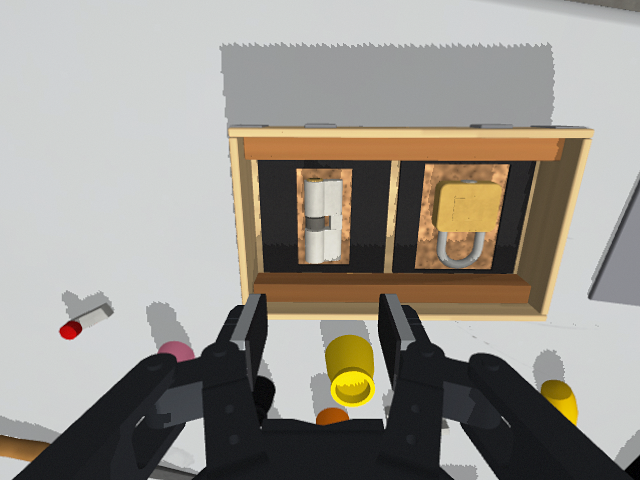

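Both parts lie in their recesses: the cylinder at (303..343, 178..265) and the padlock at (433..502, 180..268). Next is the divider.

Call:
servo_tool(deltas="0.4 -0.08 0.5 0 0; 0.4 -0.09 1 0 0; 0.4 -0.09 1 0 0; 0.4 -0.09 1 0 0; 0.4 -0.09 1 0 0; 0.4 -0.09 1 0 0; 0.4 -0.09 1 0 0; 0.4 -0.09 1 0 0")

```text
clock: 22.8
tcp_pos: [0.4701, 0.1205, 0.3169]
eef_rot: [-0.072, 0.997, 0.0, -0.0]
wrist_force: [0.1, 0.4, 0.4]
finger_gap: 0.0518
grip_force: 0.0
```

Call:
servo_tool(deltas="0.4 -0.09 1 0 0; 0.4 -0.09 1 0 0; 0.4 -0.09 1 0 0; 0.4 -0.09 1 0 0; 0.4 -0.09 1 0 0; 0.4 -0.09 1 0 0; 0.4 -0.09 1 0 0; 0.4 -0.09 1 0 0")

```text
clock: 23.47
tcp_pos: [0.4611, 0.281, 0.3168]
eef_rot: [-0.072, 0.997, -0.0, -0.0]
wrist_force: [-0.2, 0.3, -1.5]
finger_gap: 0.0513
grip_force: 0.0
```

Call:
servo_tool(deltas="0.4 -0.09 1 0 0; 0.4 -0.08 1 0 0; 0.4 0 0.4 0 0.022; 0.4 0 0 0 0.021; 0.4 0 0 0 0; 0.4 0 0 0 0")

```text
clock: 23.97
tcp_pos: [0.4577, 0.3278, 0.3168]
eef_rot: [-0.006, 1.0, -0.0, -0.0]
wrist_force: [-0.2, -0.6, -0.5]
finger_gap: 0.0511
grip_force: 0.0
```

```bash
python3 - <<'E'
from h import *
see('divider_grip',(.017,.005),'w7.png')
go([.457,.329,.2],0.5)
E
```

```text
divider_grip place [0.4554 0.327  0.0191] at z 0.017 [0.456 0.327] 0.9 [321. 225.]
 mask [456.2 329.9] [123.6 219.1] 0.7 0.82
tcp [0.4581 0.3272 0.3171] phi 0.6 units [0.05 0.09 5.86] yaw 0.0 gap 0.0519 F [-0.3 -0.5  0.4] t 24.1
```

View pics/w7.png

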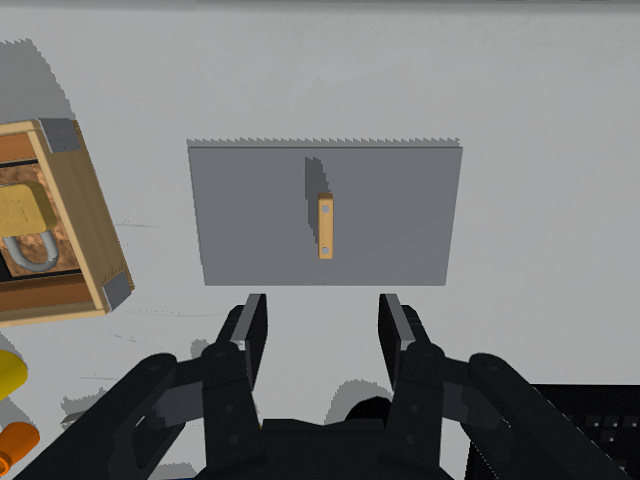

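The divider's bar is at (326,226), centred on the plate, standing between the fingers.

Call:
servo_tool(deltas="0.4 0.09 0.06 0.5 0; 0.4 0 0 1 0; 0.4 0 0 1 0; 0.4 0 0 1 0; 0.4 0 0 1 0; 0.4 0 0 1 0; 0.4 0 0 0.5 0; 0.4 0 0 0.15 0")

```text
clock: 24.78
tcp_pos: [0.4554, 0.3276, 0.1919]
eef_rot: [-0.004, 1.0, -0.001, -0.002]
wrist_force: [-0.2, -0.5, 0.5]
finger_gap: 0.0513
grip_force: 0.0
```

Call:
servo_tool(deltas="0.4 0 0 0 0; 0.7 0 0 0 0; 1 0 0 0 0; 1 0 0 0 0; 1 0 0 0 0; 1 0 0 0 0; 1 0 0 0 0; 1 0 0 0 0")

```text
clock: 25.45
tcp_pos: [0.457, 0.329, 0.1957]
eef_rot: [-0.005, 1.0, 0.001, 0.001]
wrist_force: [-0.8, -0.9, 6.7]
finger_gap: 0.0097
grip_force: 59.6
```

Call:
servo_tool(deltas="1 0 0 0 0; 1 0 0 0 0; 1 0 0 -0.5 0; 1 0 0 -1 0; 1 0 0 -1 0; 1 0 0 -1 0; 1 0 0 -1 0; 1 0 0 -0.5 0")

```text
clock: 26.12
tcp_pos: [0.4568, 0.3288, 0.2971]
eef_rot: [-0.005, 1.0, 0.001, 0.001]
wrist_force: [0.2, -0.4, -1.7]
finger_gap: 0.0096
grip_force: 58.8
```

```bash
python3 - <<'E'
from h import *
s=bot.sense(); z=s['tcp_pos'][2]-.194
see('divider_grip',(z+.017,z+.005))
go([.4693,.0255,.29],8.2)
E
```

```text
mask [455.  329.2] [121.9 217.2] 0.6 0.82
 mask [430.1 182.1] [17.3 51.9] 73.7 0.48
tcp [0.4566 0.3287 0.2949] phi 0.5 units [ -0.5  -15.16   0.23] yaw -0.043 gap 0.0097 F [ 1.   0.3 -2.7] t 26.3
```

Call:
servo_tool(deltas="1 -0.03 -0.4 0 0; 1 -0.03 -0.8 0 0; 1 -0.03 -1 0 0; 1 -0.03 -1 0 0; 1 -0.03 -1 0 0; 1 -0.03 -1 0 0; 1 -0.03 -1 0 0; 1 -0.03 -1 0 0")

```text
clock: 26.93
tcp_pos: [0.4614, 0.182, 0.2929]
eef_rot: [-0.004, 1.0, -0.001, -0.001]
wrist_force: [-0.5, -0.9, -2.3]
finger_gap: 0.0094
grip_force: 58.8
```

Call:
servo_tool(deltas="1 -0.03 -1 0 0; 1 -0.03 -1 0 0; 1 -0.03 -1 0 0; 1 -0.03 -1 0 0; 1 -0.03 -1 0 0; 1 -0.03 -1 0 0; 1 -0.03 -1 0 -0.01; 1 -0.03 -0.6 0 -0.011")

```text
clock: 27.6
tcp_pos: [0.4674, 0.0299, 0.293]
eef_rot: [-0.037, 0.999, -0.001, -0.002]
wrist_force: [0.8, -0.1, -1.9]
finger_gap: 0.0097
grip_force: 58.8
```

Call:
servo_tool(deltas="1 0 -0.36 0 -0.011; 1 0 0 0 -0.011; 1 0 0 0 0; 1 0 0 0 0; 1 0 0 0 0")

```text
clock: 28.02
tcp_pos: [0.4689, 0.0251, 0.2937]
eef_rot: [-0.071, 0.997, -0.0, -0.001]
wrist_force: [0.2, 0.0, -0.9]
finger_gap: 0.0098
grip_force: 58.8
```

```bash
python3 - <<'E'
from h import *
s=bot.sense(); z=s['tcp_pos'][2]-.195
see('divider_grip',(z+.017,z+.005),'w8.png')
go([.4703,.0255,.224],8.2)
E
```

```text
divider_grip place [0.4674 0.0254 0.1168] at z 0.11565675855784434 [0.4681 0.0255] 0.68 [323. 300.]
 mask [467.1  24.8] [122.6 218.8] 8.2 0.87
 mask [398.2  15.6] [ 17.3 180.8] 8.2 0.46
tcp [0.4694 0.0256 0.2941] phi 8.3 units [-0.05 -0.01  3.51] yaw 0.0 gap 0.0093 F [-0.6  0.6 -1.7] t 28.2
```

View pics/w8.png

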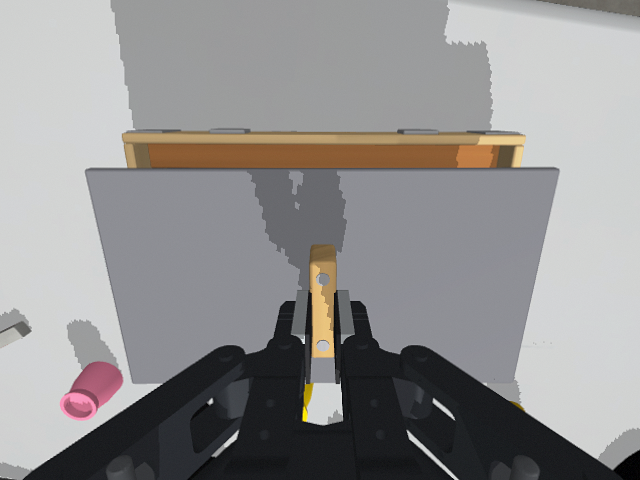

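The plate hangs level and parallel to the case rim, whose near edge runs (124,134)–(525,134). I check the case centre from that edge.

```bash
python3 - <<'E'
from h import *
cal=optics.calibration('wrist')
im=cv2.imread('pics/w8.png'); 
for x in (180,330,460): print(x,[tuple(int(v) for v in im[y,x]) for y in range(126,150,2)])
print([tuple(int(v) for v in im[139,x]) for x in range(112,136,2)]);print([tuple(int(v) for v in im[139,x]) for x in range(514,534,2)])
a,b=[ray(cal,p,.046)[:2] for p in ((124,134),(525,134))]
t=np.radians(8.2);ex=np.array([np.cos(t),np.sin(t)])
print(a,b,np.linalg.norm(a-b),np.degrees(np.arctan2(*(a-b)[::-1])),(a+b)/2+.074*ex)
E
```

```text
180 [(156, 156, 155), (160, 158, 158), (95, 97, 98), (77, 109, 131), (106, 148, 173), (114, 159, 187), (111, 157, 185), (110, 152, 180), (97, 134, 156), (50, 85, 127), (52, 91, 137), (48, 89, 135)]
330 [(156, 156, 155), (156, 156, 155), (158, 158, 155), (73, 106, 127), (86, 121, 141), (114, 160, 188), (114, 161, 189), (112, 157, 185), (106, 150, 177), (74, 106, 130), (52, 92, 139), (49, 90, 139)]
460 [(156, 156, 155), (156, 156, 155), (160, 159, 157), (94, 116, 129), (83, 114, 135), (110, 152, 180), (109, 152, 180), (107, 149, 176), (103, 143, 169), (74, 106, 131), (71, 127, 195), (69, 124, 189)]
[(214, 213, 210), (214, 213, 211), (213, 212, 211), (214, 211, 211), (215, 214, 212), (136, 157, 170), (111, 154, 182), (110, 153, 181), (112, 155, 183), (111, 154, 183), (111, 154, 182), (109, 154, 181)]
[(146, 203, 232), (146, 204, 232), (146, 206, 233), (147, 206, 233), (148, 206, 233), (144, 204, 233), (210, 210, 208), (211, 211, 209), (209, 210, 208), (209, 211, 208)]
[ 0.41261347 -0.10377906] [0.37775426 0.13640115] 0.24269671155034575 -81.74188465021601 [0.46842731 0.02686559]
```

Call:
servo_tool(deltas="1 -0.1 0.04 0.3 0; 1 0 0 0.6 0; 1 0 0 0.7 0; 1 0 0 0.7 0; 1 0 0 0.5 0; 1 0 0 0.3 0; 1 0 0 0.1 0; 1 0 0 0 0")

```text
clock: 28.83
tcp_pos: [0.4714, 0.0267, 0.2298]
eef_rot: [-0.072, 0.997, -0.0, -0.0]
wrist_force: [0.0, 0.7, -1.2]
finger_gap: 0.01
grip_force: 58.8
```

Call:
servo_tool(deltas="1 0 0 0.1 0; 1 0 0 0 0")

```text
clock: 29.0
tcp_pos: [0.4719, 0.0266, 0.2286]
eef_rot: [-0.072, 0.997, -0.0, 0.001]
wrist_force: [0.5, 0.3, -2.3]
finger_gap: 0.0095
grip_force: 58.8
```

Call:
servo_tool(deltas="1 0 0 0.1 0; 1 0 0 0 0")

```text
clock: 29.17
tcp_pos: [0.4716, 0.0265, 0.2265]
eef_rot: [-0.072, 0.997, -0.0, 0.0]
wrist_force: [0.3, 0.1, -2.8]
finger_gap: 0.0101
grip_force: 58.8
```

Call:
servo_tool(deltas="1 0 0 0.1 0; 1 0 0 0 0")

```text
clock: 29.33
tcp_pos: [0.4714, 0.0266, 0.2242]
eef_rot: [-0.072, 0.997, 0.0, -0.0]
wrist_force: [-0.1, 0.2, -2.3]
finger_gap: 0.0095
grip_force: 58.8
```

Call:
servo_tool(deltas="1 0 0 0.05 0; 1 0 0 0 0")

```text
clock: 29.5
tcp_pos: [0.4715, 0.0265, 0.2237]
eef_rot: [-0.072, 0.997, -0.0, 0.0]
wrist_force: [-0.5, -0.2, 2.8]
finger_gap: 0.01
grip_force: 59.3
```

Call:
servo_tool(deltas="1 0 0 0.05 0; 1 0 0 0 0")

```text
clock: 29.67
tcp_pos: [0.4714, 0.0265, 0.2236]
eef_rot: [-0.072, 0.997, -0.0, 0.0]
wrist_force: [-3.8, 0.4, 12.5]
finger_gap: 0.0094
grip_force: 60.4
```

Call:
servo_tool(deltas="0.8 0 0 -0.05 0; 0.6 0 0 0 0; 0.4 0 0 0 0; 0.4 0 0 0 0; 0.4 0 0 0 0; 0.4 0 0 -0.5 0; 0.4 0 0 -1 0; 0.4 0 0 -1 0")

```text
clock: 30.33
tcp_pos: [0.4709, 0.0265, 0.273]
eef_rot: [-0.072, 0.997, 0.0, -0.001]
wrist_force: [1.0, -0.8, -0.3]
finger_gap: 0.0511
grip_force: 0.0
```

Call:
servo_tool(deltas="0.4 0 0 -1 0; 0.4 0 0 -1 0; 0.4 0 0 -1 0; 0.4 0 0 -0.5 0; 0.4 0 0 0 0; 0.4 0 0 0 0")

```text
clock: 30.83
tcp_pos: [0.4717, 0.0266, 0.3434]
eef_rot: [-0.072, 0.997, -0.0, 0.001]
wrist_force: [-0.4, -0.3, -0.9]
finger_gap: 0.0519
grip_force: 0.0
```

```bash
python3 - <<'E'
from h import *
see('divider_grip',(.045,.033),'w9.png')
go([.667,-.0705,.33],8.2)
E
```

```text
divider_grip place [0.4709 0.0238 0.0462] at z 0.045 [0.4713 0.0238] 0.89 [319. 226.]
 mask [470.1  26.2] [121.9 218.9] 8.3 0.74
tcp [0.471  0.0265 0.3421] phi 8.3 units [-9.   -6.21  0.58] yaw 0.0 gap 0.0515 F [0.4 0.6 0.9] t 31.0
```

View pics/w9.png

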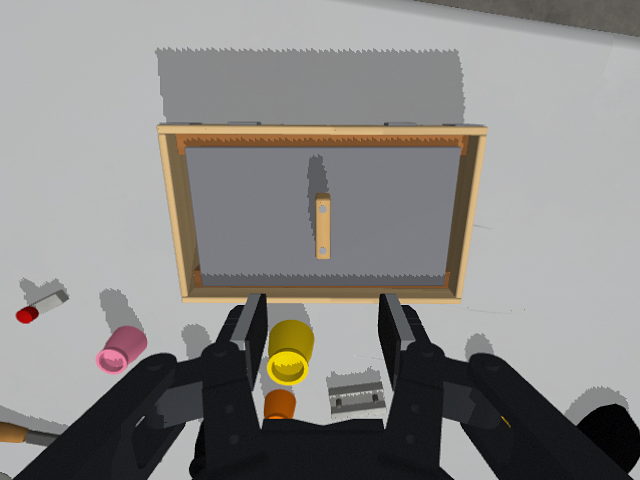

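The divider lies inside the case on its ledges, at (186..465, 147..277), bar up. Next is the small black loupe.

Call:
servo_tool(deltas="0.4 -0.5 -0.35 0 0; 0.4 -1 -0.69 0 0; 0.4 -1 -0.69 0 0; 0.4 -1 -0.69 0 0; 0.4 -1 -0.69 0 0; 0.4 -1 -0.69 0 0; 0.4 -1 -0.69 0 0; 0.4 -1 -0.69 0 0")

```text
clock: 31.65
tcp_pos: [0.6364, -0.0556, 0.342]
eef_rot: [-0.072, 0.997, -0.0, -0.001]
wrist_force: [0.1, -0.7, 0.6]
finger_gap: 0.0511
grip_force: 0.0
```

Call:
servo_tool(deltas="0.4 -1 -0.69 0 0; 0.4 -0.5 -0.35 0 0; 0.4 0 0 0 0; 0.4 0 0 0 0")

```text
clock: 31.98
tcp_pos: [0.668, -0.0714, 0.3417]
eef_rot: [-0.072, 0.997, 0.0, -0.001]
wrist_force: [-1.5, -0.6, 0.3]
finger_gap: 0.0511
grip_force: 0.0
```

```bash
python3 - <<'E'
from h import *
see('loupe_center',(.018,.03),'w10.png')
go([.667,-.0705,.19],8.2)
E
```

```text
loupe_center place [ 0.6414 -0.1574  0.0228] at z 0.018 [ 0.6424 -0.1587] 0.92 [224. 176.]
loupe_center place [ 0.6728 -0.0748  0.0177] at z 0.018 [ 0.6728 -0.0748] 0.9 [317. 224.]
loupe_center place [0.6948 0.0071 0.0151] at z 0.018 [0.6938 0.0062] 0.66 [401. 257.]
 mask [ 636.5 -151.3] [32.1 41.3] 45.7 0.86
 mask [664.6 -71.8] [39.7 32.3] 8.2 0.77
 mask [747.9 -51.8] [74.1 45.5] 9.9 0.75
tcp [ 0.6668 -0.0704  0.3428] phi 8.3 units [-0.02 -0.01  7.64] yaw 0.0 gap 0.0513 F [-0.5 -0.4  0.5] t 32.1
```

View pics/w10.png

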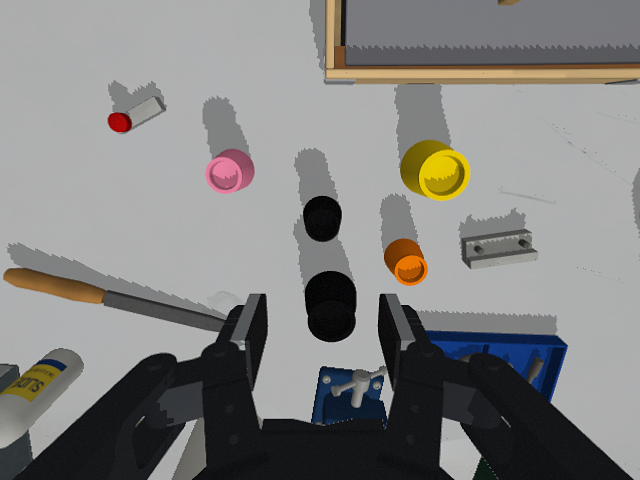

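```bash
python3 - <<'E'
from h import *
cal=optics.calibration('wrist')
im=cv2.imread('pics/w10.png').max(2)[185:255,290:355]
m=(im<45).astype(np.uint8)
c=max(cv2.findContours(m,0,1)[0],key=cv2.contourArea)[:,0]+[290,185]
print(c.min(0),c.max(0))
mid=(c[:,0].min()+c[:,0].max())/2
print('near base',ray(cal,(mid,c[:,1].min()),0),'far top',ray(cal,(mid,c[:,1].max()),.036))
E
```

```text
[303 196] [340 241]
near base [ 0.65064799 -0.0731851   0.        ] far top [ 0.6815334  -0.06864801  0.036     ]
```

The small black loupe is at (303..340, 196..241), between the pads' line, with pink, orange and the bigger black one clear of the fingers.

Call:
servo_tool(deltas="0.4 -0.08 -0.05 0.5 0; 0.4 0 0 1 0; 0.4 0 0 1 0; 0.4 0 0 1 0; 0.4 0 0 1 0; 0.4 0 0 1 0; 0.4 0 0 1 0; 0.4 0 0 0.8 0")

```text
clock: 32.8
tcp_pos: [0.668, -0.0709, 0.1954]
eef_rot: [-0.072, 0.997, 0.0, -0.001]
wrist_force: [0.4, 0.4, 0.2]
finger_gap: 0.0514
grip_force: 0.0
```

Call:
servo_tool(deltas="0.4 0 0 0.4 0; 0.4 0 0 0 0; 0.7 0 0 0 0; 1 0 0 0 0; 1 0 0 0 0; 1 0 0 0 0; 1 0 0 0 0; 1 0 0 0 0")

```text
clock: 33.47
tcp_pos: [0.6699, -0.0715, 0.1906]
eef_rot: [-0.072, 0.997, -0.0, 0.001]
wrist_force: [-0.6, -0.0, 4.7]
finger_gap: 0.0295
grip_force: 59.6
```

Call:
servo_tool(deltas="1 0 0 0 0; 1 0 0 0 0; 1 0 0 -0.5 0; 1 0 0 -1 0; 1 0 0 -1 0; 1 0 0 -1 0; 1 0 0 -1 0; 1 0 0 -1 0")

```text
clock: 34.13
tcp_pos: [0.6689, -0.0715, 0.3004]
eef_rot: [-0.072, 0.997, 0.0, -0.0]
wrist_force: [-0.4, 0.9, -0.4]
finger_gap: 0.0291
grip_force: 59.1
```

Call:
servo_tool(deltas="1 0 0 -1 0; 1 0 0 -0.5 0; 1 0 0 0 0; 1 0 0 0 0")

```text
clock: 34.47
tcp_pos: [0.6692, -0.0715, 0.3294]
eef_rot: [-0.072, 0.997, -0.0, 0.0]
wrist_force: [0.4, -0.6, -0.7]
finger_gap: 0.029
grip_force: 59.1
```

```bash
python3 - <<'E'
from h import *
s=bot.sense(); z=s['tcp_pos'][2]-.188
see('loupe_center',(z+.018,z+.03),'w11.png')
go([.477,-.0315,.33],8.2)
E
```

```text
loupe_center place [ 0.6439 -0.1541  0.0249] at z 0.1594457960221726 [ 0.6153 -0.1196] 0.95 [224. 180.]
loupe_center place [0.612  0.0159 0.0231] at z 0.1594457960221726 [ 0.5989 -0.0329] 0.87 [441. 171.]
loupe_center place [0.6961 0.0087 0.0185] at z 0.1594457960221726 [ 0.6407 -0.0373] 0.85 [407. 263.]
 mask [661.9 -72.4] [47.9 30.4] 8.0 0.93
 mask [ 609.6 -116.2] [15.2 19.8] 33.3 0.87
 mask [636.9 -40.1] [22.9 15.5] 37.5 0.65
tcp [ 0.6686 -0.0714  0.3274] phi 8.3 units [ 9.2   3.35 -0.1 ] yaw 0.0 gap 0.0292 F [ 0.4  0.2 -0.6] t 34.6
```

View pics/w11.png

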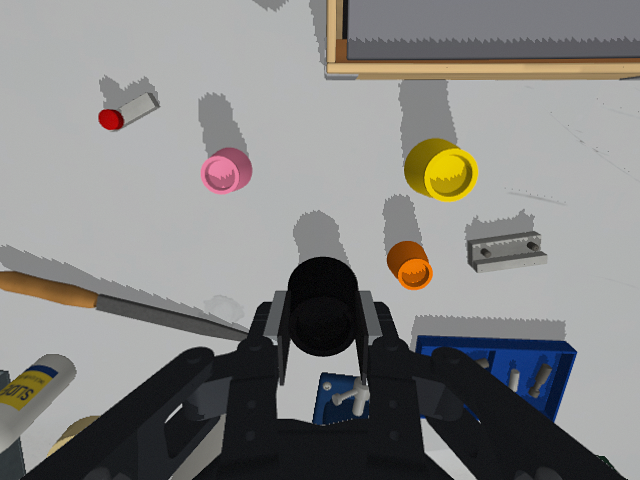

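The loupe is held upright at (288..358, 256..356), and the big black one stayed put behind it.

```bash
python3 - <<'E'
from h import *
cal=optics.calibration('wrist'); s=bot.sense(); z=s['tcp_pos'][2]-.1906
nb=ray(cal,(322,256),z); ft=ray(cal,(322,356),z+.036)
t=np.radians(8.2);ex=np.array([np.cos(t),np.sin(t)])
print('ctr from near base',nb[:2]+.018*ex,'far top',ft[:2],'tcp',s['tcp_pos'])
E
```

```text
ctr from near base [ 0.66753193 -0.07136694] far top [ 0.68168823 -0.06929587] tcp [ 0.66863675 -0.07138766  0.32744287]
```

Call:
servo_tool(deltas="1 0.5 0.18 0 0; 1 1 0.36 0 0; 1 1 0.36 0 0; 1 1 0.36 0 0; 1 1 0.36 0 0; 1 1 0.36 0 0; 1 1 0.36 0 0; 1 1 0.36 0 0")

```text
clock: 35.28
tcp_pos: [0.5114, -0.0393, 0.3279]
eef_rot: [-0.072, 0.997, 0.0, -0.001]
wrist_force: [0.3, 0.1, 0.5]
finger_gap: 0.0294
grip_force: 59.1
```

Call:
servo_tool(deltas="1 1 0.36 0 0; 1 0.7 0.29 0 0; 1 0 0 0 0; 1 0 0 0 0")

```text
clock: 35.62
tcp_pos: [0.4767, -0.0315, 0.3286]
eef_rot: [-0.072, 0.997, 0.0, -0.001]
wrist_force: [-0.4, -0.1, -0.6]
finger_gap: 0.0294
grip_force: 59.1
```

```bash
python3 - <<'E'
from h import *
go([.477,-.0315,.2236],8.2)
E
```

```text
tcp [ 0.4767 -0.0315  0.3286] phi 8.3 units [-0.02 -0.    5.25] yaw 0.0 gap 0.0294 F [-0.4 -0.1 -0.6] t 35.6
```

Call:
servo_tool(deltas="1 -0.02 0 0.5 0; 1 0 0 1 0; 1 0 0 1 0; 1 0 0 1 0; 1 0 0 0.8 0; 1 0 0 0.5 0; 1 0 0 0.1 0; 1 0 0 0 0")

```text
clock: 36.28
tcp_pos: [0.4784, -0.0317, 0.2303]
eef_rot: [-0.072, 0.997, 0.0, -0.001]
wrist_force: [-0.4, 0.0, -0.3]
finger_gap: 0.0295
grip_force: 59.1
```

Call:
servo_tool(deltas="1 0 0 0.1 0; 1 0 0 0 0")

```text
clock: 36.45
tcp_pos: [0.4787, -0.0316, 0.2297]
eef_rot: [-0.072, 0.997, -0.0, 0.001]
wrist_force: [0.7, -0.1, -1.0]
finger_gap: 0.0292
grip_force: 59.1
```

Call:
servo_tool(deltas="1 0 0 0.08 0; 1 0 0 0 0")

```text
clock: 36.62
tcp_pos: [0.4782, -0.0315, 0.2281]
eef_rot: [-0.072, 0.997, -0.0, 0.001]
wrist_force: [-0.5, 0.5, 0.4]
finger_gap: 0.0297
grip_force: 59.1
```

Call:
servo_tool(deltas="1 0.03 0 0.1 0; 1 0 0 0 0")

```text
clock: 36.78
tcp_pos: [0.4772, -0.0316, 0.2257]
eef_rot: [-0.072, 0.997, -0.0, 0.0]
wrist_force: [-0.0, 0.8, -0.5]
finger_gap: 0.0293
grip_force: 59.1
```

Call:
servo_tool(deltas="1 0 0 0.08 0; 1 0 0 0 0")

```text
clock: 36.95
tcp_pos: [0.4772, -0.0316, 0.224]
eef_rot: [-0.072, 0.997, 0.0, -0.0]
wrist_force: [-0.3, 0.1, -0.9]
finger_gap: 0.0292
grip_force: 59.1
```

Call:
servo_tool(deltas="1 0 0 0.04 0; 1 0 0 0 0")

```text
clock: 37.12
tcp_pos: [0.4773, -0.0316, 0.2236]
eef_rot: [-0.072, 0.997, -0.0, 0.0]
wrist_force: [-1.1, -0.0, 3.2]
finger_gap: 0.0294
grip_force: 59.5
```

Call:
servo_tool(deltas="0.8 0 0 -0.02 0; 0.6 0 0 0 0; 0.5 0 0 0 0; 0.4 0 0 0 0; 0.4 0 0 0 0; 0.4 0 0 -0.4 0; 0.4 0 0 -0.8 0; 0.4 0 0 -1 0")

```text
clock: 37.78
tcp_pos: [0.4765, -0.0316, 0.2676]
eef_rot: [-0.072, 0.997, 0.0, -0.002]
wrist_force: [0.2, -0.4, -0.9]
finger_gap: 0.0514
grip_force: 0.0
```

Call:
servo_tool(deltas="0.4 0 0 -1 0; 0.4 0 0 -1 0; 0.4 0 0 -1 0; 0.4 0 0 -0.5 0; 0.4 0 0 0 0; 0.4 0 0 0 0")

```text
clock: 38.28
tcp_pos: [0.4775, -0.0316, 0.3384]
eef_rot: [-0.072, 0.997, -0.0, 0.001]
wrist_force: [0.1, -0.5, -0.4]
finger_gap: 0.0511
grip_force: 0.0
```

```bash
python3 - <<'E'
from h import *
see('loupe_center',(.051,.063),'w12.png')
see('divider_grip',(.045,.033))
go([.6765,.0935,.34],-71.6)
# loupe silhouette
cal=optics.calibration('wrist')
g=cv2.imread('pics/w12.png').max(2); p=pix(cal,[.477,-.0315,.051]).astype(int)
m=(g<45).astype(np.uint8); n,l,stt,_=cv2.connectedComponentsWithStats(m); k=l[p[1],p[0]]; print(p,k,stt[k])
x0,y0,ww,hh,_=stt[k]; t=np.radians(8.2);ex=np.array([np.cos(t),np.sin(t)])
print('ctr',ray(cal,(x0+ww/2,y0),.033)[:2]+.018*ex)
E
```

```text
loupe_center place [ 0.4768 -0.0313  0.0513] at z 0.051 [ 0.4769 -0.0313] 0.88 [323. 230.]
loupe_center place [ 0.6443 -0.1541  0.0216] at z 0.051 [ 0.6187 -0.1428] 0.87 [177. 361.]
loupe_center place [0.611  0.0124 0.0235] at z 0.051 [0.5901 0.0071] 0.81 [347. 355.]
 mask [584.7   6.4] [68.5 38.4] 12.5 0.83
 mask [472.2 -32.1] [40.9 32.1] 8.3 0.73
 mask [6.417e+02 6.000e-01] [34.7 28.4] 9.5 0.65
divider_grip place [0.4715 0.0235 0.0453] at z 0.045 [0.4716 0.0236] 0.68 [391. 233.]
 mask [470.5  27.2] [122.9 219.1] 8.4 0.67
tcp [ 0.477  -0.0316  0.3368] phi 8.3 units [-10.77   4.76  -0.18] yaw 0.444 gap 0.0511 F [0.5 0.2 0.3] t 38.6
[322 232] 1 [ 301  202   44   52 1826]
ctr [ 0.47480364 -0.03103333]
```

Call:
servo_tool(deltas="0.5 -0.5 0.22 0 0; 0.5 -1 0.44 0 0; 0.5 -1 0.44 0 0; 0.5 -1 0.44 0 0; 0.5 -1 0.44 0 0; 0.5 -1 0.44 0 0; 0.5 -1 0.44 0 0; 0.5 -1 0.44 0 0")

```text
clock: 39.25
tcp_pos: [0.6177, 0.0565, 0.3371]
eef_rot: [-0.072, 0.997, 0.0, -0.0]
wrist_force: [1.1, 0.6, -0.3]
finger_gap: 0.0428
grip_force: 0.0
```

Call:
servo_tool(deltas="0.5 -1 0.44 0 0; 0.5 -1 0.44 0 0; 0.5 -0.8 0.36 0 0; 0.5 -0.47 0.22 0 0; 0.5 0 0 0 0.037; 0.5 0 0 0 0.037; 0.5 0 0 0 0.037; 0.5 0 0 0 0.037")

```text
clock: 39.92
tcp_pos: [0.6774, 0.0943, 0.3367]
eef_rot: [0.162, 0.987, 0.0, -0.0]
wrist_force: [-0.0, -0.2, -0.6]
finger_gap: 0.0428
grip_force: 0.0
```

Call:
servo_tool(deltas="0.5 0 0 0 0.037; 0.5 0 0 0 0.037; 0.5 0 0 0 0.037; 0.5 0 0 0 0.037; 0.5 0 0 0 0.037; 0.5 0 0 0 0.037; 0.5 0 0 0 0.037; 0.5 0 0 0 0.037")

```text
clock: 40.58
tcp_pos: [0.6774, 0.0942, 0.3369]
eef_rot: [0.588, 0.809, -0.0, -0.0]
wrist_force: [-0.5, -0.5, -0.5]
finger_gap: 0.0424
grip_force: 0.0
```

Call:
servo_tool(deltas="0.5 0 0 0 0; 0.5 0 0 0 0")

```text
clock: 40.75
tcp_pos: [0.6772, 0.0941, 0.3371]
eef_rot: [0.584, 0.812, -0.0, -0.0]
wrist_force: [-0.4, 0.5, 0.3]
finger_gap: 0.0428
grip_force: 0.0
```

```bash
python3 - <<'E'
from h import *
see('jaw_insert_center',(.011,.012),'w13.png')
see('jaw_insert_center',(.011,.012),None,'scene')
go([.6765,.0935,.181],-71.6); print(bot.sense()['joint_positions'].round(2))
cal=optics.calibration('wrist'); print(-np.array(cal['R']).T@cal['t'])
d=optics.regions_of('wrist','jaw_insert_center')
E
```

```text
jaw_insert_center place [0.6739 0.0925 0.0154] at z 0.011 [0.6743 0.0912] 0.98 [319. 219.]
 mask [675.   93.2] [24.2 65.4] 17.5 0.72
jaw_insert_center place [0.6734 0.0961 0.0054] at z 0.011 [0.6663 0.0885] 0.79 [322. 218.]
 mask [681.4 100.4] [71.2 62.3] 45.2 0.83
tcp [0.6769 0.0936 0.3377] phi -71.6 units [ 0.   -0.02  7.83] yaw -0.0 gap 0.0428 F [ 0.6 -0.4  0.2] t 41.0
[0.14 0.56 0.17 1.18 0.   1.39]
[0.64971541 0.17375907 0.30869682]
```

Call:
servo_tool(deltas="0.5 0 -0.1 0.5 0.005; 0.5 0 0 1 0; 0.5 0 0 1 0; 0.5 0 0 1 0; 0.5 0 0 1 0; 0.5 0 0 1 0; 0.5 0 0 1 0; 0.5 0 0 0.8 0")

```text
clock: 41.77
tcp_pos: [0.6745, 0.0929, 0.1902]
eef_rot: [0.592, 0.806, -0.0, -0.0]
wrist_force: [-1.0, 0.6, -0.1]
finger_gap: 0.0429
grip_force: 0.0
```

Call:
servo_tool(deltas="0.5 0 0 0.4 0; 0.5 0 0 0.1 0; 0.5 0 0 0 0; 0.5 0 0 0 0")

```text
clock: 42.1
tcp_pos: [0.6755, 0.093, 0.1828]
eef_rot: [0.592, 0.806, 0.001, 0.001]
wrist_force: [0.7, -0.8, -0.3]
finger_gap: 0.0429
grip_force: 0.0
```

Call:
servo_tool(deltas="0.5 0 0 0.1 0; 0.5 0 0 0 0; 0.5 0 0 0.1 0; 0.5 0 0 0 0")

```text
clock: 42.43
tcp_pos: [0.675, 0.0929, 0.1779]
eef_rot: [0.592, 0.806, 0.0, 0.0]
wrist_force: [-0.4, -0.4, 0.6]
finger_gap: 0.0428
grip_force: 0.0
```

Call:
servo_tool(deltas="0.5 0 0 0.08 0; 0.5 0 0 0 0; 0.7 0 0 0 0; 0.7 0 0 0 0; 1 0 0 0 0; 1 0 0 0 0; 1 0 0 0 0; 1 0 0 0 0")

```text
clock: 43.1
tcp_pos: [0.6751, 0.093, 0.1765]
eef_rot: [0.592, 0.806, 0.0, 0.0]
wrist_force: [-0.7, 0.3, 2.4]
finger_gap: 0.0223
grip_force: 60.4
```

Call:
servo_tool(deltas="1 0 0 0 0; 1 0 0 0 0")

```text
clock: 43.27
tcp_pos: [0.6751, 0.093, 0.1764]
eef_rot: [0.592, 0.806, 0.0, 0.0]
wrist_force: [0.5, -0.6, 4.3]
finger_gap: 0.0221
grip_force: 60.5
```

Call:
servo_tool(deltas="1 0 0 -0.5 0; 1 0 0 -1 0; 1 0 0 -1 0; 1 0 0 -1 0; 1 0 0 -1 0; 1 0 0 -1 0; 1 0 0 -1 0; 1 0 0 -0.5 0")

```text
clock: 43.93
tcp_pos: [0.6752, 0.0929, 0.3188]
eef_rot: [0.592, 0.806, 0.001, 0.001]
wrist_force: [0.8, 0.3, -1.2]
finger_gap: 0.0224
grip_force: 59.7
```

Call:
servo_tool(deltas="1 0 0 0 0; 1 0 0 0 0")

```text
clock: 44.1
tcp_pos: [0.6749, 0.0929, 0.316]
eef_rot: [0.592, 0.806, 0.0, 0.0]
wrist_force: [-0.3, -0.5, -1.3]
finger_gap: 0.0222
grip_force: 59.7
```

```bash
python3 - <<'E'
from h import *
s=bot.sense(); z=s['tcp_pos'][2]-.178
see('jaw_insert_center',(z+.011,z+.012),'w14.png')
go([.462,.0826,.32],-81.8)
E
```

```text
jaw_insert_center place [0.6743 0.0961 0.1547] at z 0.14903986878772585 [0.6754 0.0928] 0.6 [324. 313.]
 mask [675.7  89.6] [25.2 74.5] 17.6 0.62
tcp [0.6742 0.0928 0.3141] phi -72.6 units [  2.69 -10.28  -0.26] yaw 0.051 gap 0.0221 F [-0.2 -0.2 -0.9] t 44.2
```

Call:
servo_tool(deltas="1 0.13 -0.5 0 0; 1 0.26 -1 0 0; 1 0.26 -1 0 0; 1 0.26 -1 0 0; 1 0.26 -1 0 0; 1 0.26 -1 0 0; 1 0.26 -1 0 0; 1 0.26 -1 0 0")

```text
clock: 44.92
tcp_pos: [0.5185, 0.085, 0.3147]
eef_rot: [0.592, 0.806, -0.001, -0.001]
wrist_force: [0.2, 0.5, -0.6]
finger_gap: 0.022
grip_force: 59.7
```

Call:
servo_tool(deltas="1 0.26 -1 0 0; 1 0.26 -1 0 0; 1 0.22 -0.78 0 0; 1 0 0 0 0.026; 1 0 0 0 0.025; 1 0 0 0 0; 1 0 0 0 0")

```text
clock: 45.5
tcp_pos: [0.4623, 0.0826, 0.3154]
eef_rot: [0.654, 0.757, -0.001, -0.0]
wrist_force: [0.8, 0.0, -2.7]
finger_gap: 0.0223
grip_force: 59.6
```

```bash
python3 - <<'E'
from h import *
s=bot.sense(); z=s['tcp_pos'][2]-.1765
see('jaw_insert_center',(z+.011,z+.012))
go([.4622,.0836,.2095],-81.8)
E
```

```text
jaw_insert_center place [0.4641 0.0843 0.1528] at z 0.14987701683055443 [0.4645 0.0825] 0.57 [329. 315.]
 mask [462.   80.6] [25.  72.4] 8.4 0.57
tcp [0.4627 0.0826 0.3157] phi -81.7 units [ 0.05 -0.01  5.31] yaw 0.001 gap 0.022 F [ 0.6 -0.5 -0.5] t 45.6
```

Call:
servo_tool(deltas="1 0.02 0 0.5 0; 1 0 0 1 0; 1 0 0 1 0; 1 0 0 1 0; 1 0 0 0.9 0; 1 0 0 0.5 0; 1 0 0 0.1 0; 1 0 0 0 0")

```text
clock: 46.32
tcp_pos: [0.4623, 0.083, 0.2153]
eef_rot: [0.654, 0.756, -0.001, -0.001]
wrist_force: [-1.2, 0.8, -0.9]
finger_gap: 0.0223
grip_force: 59.6
```

Call:
servo_tool(deltas="1 0 0 0.08 0; 1 0 0 0 0")

```text
clock: 46.48
tcp_pos: [0.4632, 0.0831, 0.2151]
eef_rot: [0.654, 0.756, 0.001, 0.0]
wrist_force: [0.8, 0.4, -0.6]
finger_gap: 0.0224
grip_force: 59.6
```

Call:
servo_tool(deltas="1 0 0 0.08 0; 1 0 0 0 0")

```text
clock: 46.65
tcp_pos: [0.4629, 0.0831, 0.2134]
eef_rot: [0.654, 0.756, 0.0, 0.0]
wrist_force: [0.1, -0.7, -1.9]
finger_gap: 0.0222
grip_force: 59.6
```

Call:
servo_tool(deltas="1 0 0.02 0.1 0; 1 0 0 0 0")

```text
clock: 46.82
tcp_pos: [0.4631, 0.0831, 0.2109]
eef_rot: [0.654, 0.756, 0.0, 0.0]
wrist_force: [0.4, -0.6, -1.7]
finger_gap: 0.0225
grip_force: 59.6
```

Call:
servo_tool(deltas="1 0 0 0.07 0; 1 0 0 0 0")

```text
clock: 46.98
tcp_pos: [0.463, 0.0831, 0.2095]
eef_rot: [0.654, 0.756, 0.0, 0.0]
wrist_force: [0.6, -0.6, -1.8]
finger_gap: 0.0221
grip_force: 59.7
```

Call:
servo_tool(deltas="1 0 0 0.04 0; 1 0 0 0 0")

```text
clock: 47.15
tcp_pos: [0.4631, 0.0831, 0.2094]
eef_rot: [0.654, 0.756, 0.0, 0.0]
wrist_force: [-2.4, 0.3, 5.3]
finger_gap: 0.0222
grip_force: 60.8
```

Contact at the expected height. I release and retreat.

Call:
servo_tool(deltas="0.9 0 0 -0.02 0; 0.7 0 0 0 0; 0.6 0 0 0 0; 0.5 0 0 0 0; 0.5 0 0 0 0; 0.5 0 0 -0.4 0; 0.5 0 0 -0.8 0; 0.5 0 0 -1 0")

```text
clock: 47.82
tcp_pos: [0.4622, 0.083, 0.253]
eef_rot: [0.654, 0.756, -0.001, -0.001]
wrist_force: [0.8, -0.1, 0.8]
finger_gap: 0.043
grip_force: 0.0
```

Call:
servo_tool(deltas="0.5 0 0 -1 0; 0.5 0 0 -1 0; 0.5 0 0 -1 0; 0.5 0 0 -1 0; 0.5 0 0 -0.5 0; 0.5 0 0 0 0; 0.5 0 0 0 0")

```text
clock: 48.4
tcp_pos: [0.4631, 0.0831, 0.3438]
eef_rot: [0.654, 0.756, 0.001, 0.001]
wrist_force: [0.5, -0.1, -0.5]
finger_gap: 0.043
grip_force: 0.0
```

```bash
python3 - <<'E'
from h import *
see('jaw_insert_center',(.044,.045))
see('loupe_center',(.051,.063))
see('divider_grip',(.045,.033))
see('jaw_insert_center',(.044,.045),None,'scene',False)
see('loupe_center',(.051,.063),None,'scene',False)
print(bot.sense()['tcp_pos'],bot.sense()['finger_gap'])
E
```

```text
mask [462.9  83. ] [24.4 65.2] 8.7 0.64
loupe_center place [ 0.7461 -0.0501  0.0229] at z 0.051 [ 0.7175 -0.0292] 0.92 [579. 381.]
loupe_center place [ 0.6433 -0.1555  0.023 ] at z 0.051 [ 0.6246 -0.1244] 0.82 [454. 446.]
loupe_center place [ 0.4773 -0.0345  0.0511] at z 0.051 [ 0.4774 -0.0346] 0.69 [321. 353.]
 mask [ 609.9 -108.9] [24.8 63.9] 33.9 0.97
 mask [661.7  32.9] [28.5 57.1] 55.8 0.86
 mask [592.1  32.7] [38.5 68.9] 48.9 0.76
divider_grip place [0.4697 0.0279 0.0494] at z 0.045 [0.47   0.0256] 0.9 [323. 290.]
 mask [470.7  26.1] [124.5 220.6] 8.3 0.65
jaw_insert_center place [0.46   0.0877 0.0377] at z 0.044 [0.4538 0.0789] 0.56 [246. 241.]
loupe_center place [ 0.745  -0.046   0.0271] at z 0.051 [ 0.7107 -0.0737] 0.94 [392. 220.]
loupe_center place [0.6157 0.0116 0.0253] at z 0.051 [ 0.5844 -0.0206] 0.8 [330. 233.]
loupe_center place [ 0.6415 -0.1501  0.021 ] at z 0.051 [ 0.604  -0.1794] 0.62 [398. 260.]
[0.46297339 0.08308156 0.34302163] 0.04255971593648673
```

```bash
python3 -c "
from h import *
print(bot.hand_in())"
```

```text
the job is handed in; nothing more can be done
None
```

The case is packed in the order asked and was handed in at about 49 s of the 102 s. The final measurements put the loupe and the jaw insert within about 3 mm of the centres of the lock cylinder and the padlock, but the hand-in returned no verdict.

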